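Feel for the last walnuts in the chute tin, then pour them into the bowl

TASK

Pick up the oblong steel tin with the chute by its handle and tilt it slowly, chute end down, by about 15 degrees, and hold it there for a second so that you feel the two walnuts inside roll over to the chute end, with none coming out yet. Then tip it slowly further, over the white bowl, until both walnuts have rolled down the chute into the bowl. Stand the tin upright on the worktop again and let go, leaving the bowl standing where it is.

Things in the scene. Friction and masses are not known exactly. Their poses are not given: they have to be found in the camera images.
- spout_tin: Opaque oblong steel tin, 0.2 kg. Origin: centre of the box's underside, z up, -x to the chute. Closed box x -45..55, y +-42, z 0..78 mm; the chute rises 25 deg out of its -x end to a lip at x -75, z 38 mm. Handle: wooden bar along y, 14 thick (x), 66 long, 32 high, centre x 0, y 0, z 107 mm, 13 mm free below it: grip its 14 mm from above. Tilted 45 deg, the lip is 102 mm straight below the bar.
- white_bowl: White round bowl, 150 mm across the rim and 67 mm high, wall a few mm, 0.28 kg, standing loose and mouth up on the worktop. Origin: centre of its underside, z up.
- walnut_1: Walnut, hard ball of 32 mm, 25 g; origin its centre. Starts hidden in the tin at its back wall, x +35 mm in the tin's frame (the inner floor falls 5 deg to the back). With the tin tilted 8 to 22 deg, chute down, it rolls to the chute's foot, x -15 mm, and stays in; past about 30 deg it rolls out, flying 10 to 40 mm beyond the lip; held at 40 deg or more the tin empties.
- walnut_2: The other walnut, same size and weight, beside the first in the tin at the start; behaves the same. Origin: its centre.
Mind the look-alikes: they are no part of the job. Leave any turquoise look-alike of the white_bowl alone.

How it is judged:
By the outcome, as a careful person would: the job done as asked, in the order asked, and still so for the second after the job is handed in, with the robot touching nothing.
It also fails if it takes over 64 s, if anything falls off the work surface, if the arm or the gripper's body presses on something with over 40 N, if the wrist force passes 120 N, or if a joint passes its speed limit or range.

ROBOT

A 6-joint arm with a two-finger parallel gripper is mounted at the origin on a cart in front of the work surface, level with it; the furniture and walls round the work are solid. World frame = base frame: x ahead of the robot, y to its left, z up, the work surface at z = 0. Lengths are in m, angles in degrees, forces in N, time in s.
With the tool pointing down it reaches from about 0.325 to 0.9 m from the base axis. Payload 6.1 kg.
Tool frame: the origin (TCP) lies between the finger pads; the fingertips stand 25 mm ahead of it and the grasp point (between the pads) lies 6 mm ahead of it; z points along the fingers, y is the line along which they close (so a half turn about z gives the same grasp; the last joint's range is limited). The gripper opens to 85 mm and grips with 20 to 120 N. Pads are 22 mm wide; open, the fingers measure 114 mm over their backs; the gripper's body (76 mm by 85 mm) begins 54 mm behind the grasp point. The pads swing forward as they close: fully open they stand 13 mm farther back than shut.
Start: joints at [68.176, 12.628, 87.462, -0, 79.91, -7.225], TCP at [0.158, 0.605, 0.227] pointing down, gripper open.
Joint ranges: [-170.65, 170.65], [-52.31, 119.04], [5.05, 147.46], [-71.25, 251.25], [11.57, 151.72], [-153.62, 153.62]. Speed limits (degrees/s): [147.25, 147.25, 172.46, 180, 180, 180].

INTERFACE

Orientations are given as a 3x3 rotation matrix whose columns are the frame's x, y, z axes.
In Python, from station import monitor, get_image, camera_info, ticket gives the robot as it stands.
- The arm moves only by the tool jog_arm, never from a script. Its argument "increments" is a list of rows, each an object with "translation": the shift along the tool's x, y, z in cm, a list of three; "twist": the turn about the tool's z in rad. A call has 1 to 20 rows; each row is the pose to reach, as a shift and turn from the pose commanded when the call began, along the tool's axes at that moment; what a row does not reach only later rows make up. A row lasts 1/10 s, in which the tool goes at most 50 mm and 8.59 degrees, less where a joint would pass 70% of its speed; a pose out of reach is approached as far as the arm can. A call with a gripper value outside its range is refused whole. "jaw" is the gripper's target within -1 to 1 (fully open at 1, half-way at 0, shut at -1), set as the call begins (left out, the last holds). The fingers move at their own pace and stop on an object; "squeeze" is the grip in N (left out, the last holds). Time passes only in rows, so rows that repeat a pose let the fingers close. It gives the time, the measured TCP pose, the force, the opening and the grip force at its end, in the units of the state.
- monitor.observe(): the state, without advancing time (a new reading comes with each control period).
- get_image(name): name is "scene" or "top"; returns the picture (400x640x3 uint8, red, green, blue); there is no depth.
- camera_info(name): a dict with "fx", "fy", "cx", "cy" (pixels), "extrinsics" (4x4, takes a point from camera to world coordinates). Camera axes: x right, y down, z forward; pixel columns grow to the right and rows downward; lengths in m; the calibration is good to about 2 mm. A picture is of the moment at which its call begins. camera_info takes no time and is no camera call.
- ticket.close_job(): hands the job in; it is judged then, once.
The state is a dict: "time_s": time; "joint_pos": joint angles; "qvel": joint speeds; "joint_torque": joint torques, N m; "tool_pos": TCP position; "orientation": TCP orientation; "wrist_force": force on the tool from outside, world axes, zero at the start; "torque": the same for the moment, N m; "grip_width": opening from 0.0 (shut) to 1.0 (fully open); "grasp_force": force on a finger pad.
Only numpy, scipy, OpenCV 4.12 (cv2) and the standard library are available. Lean on these libraries where they do the work, as an engineer would, in place of code of your own. Each camera call takes 0.05 s, during which the arm holds its last target. There are 200 camera calls.

## Working session

There is one attempt and no reset: what is moved stays moved. The work goes in short steps, Python scripts to look and compute and a tool call to move; the robot and the scene stay as the last step left them, time stands still between calls to the robot, and variables do not carry over. Pictures are saved under pics/ and viewed, at most 10 in all, crops included, and the job is handed in when it is done.

Besides the shell and the picture viewer there is one more tool, called after ">>>" by a JSON object that holds its "api" and its "payload", one argument or row to a line. jog_arm: Moves the arm, as the interface text tells. Its arguments: {"type":"object","properties":{"increments":{"type":"array","items":{"type":"object","properties":{"translation":{"type":"array","items":{"type":"number"}},"twist":{"type":"number"}}}},"jaw":{"type":"number"},"squeeze":{"type":"number"}},"required":["increments"]}

```bash
mkdir -p pics; ls; python3 - <<'E'
from station import monitor,get_image,camera_info
import cv2,numpy as np
for n in("scene","top"):
    cv2.imwrite(f"pics/{n}0.png",get_image(n)[:,:,::-1]); c=camera_info(n); print(n,c["fx"],c["cx"],c["cy"],np.round(c["extrinsics"],3).tolist())
s=monitor.observe();print(s["time_s"],s["tool_pos"],np.round(s["orientation"],3).tolist(),s["wrist_force"],s["grip_width"])
E
```

```text
pics
scene 514.5942110042749 325.9987189330158 201.11776421779672 [[0.529, -0.359, 0.769, -0.198], [-0.848, -0.228, 0.478, -0.355], [0.004, -0.905, -0.426, 0.469], [0.0, 0.0, 0.0, 1.0]]
top 388.4263933208132 313.4289768820607 199.6989411154444 [[-0.002, -0.981, 0.193, 0.396], [-1.0, -0.001, -0.02, 0.102], [0.02, -0.193, -0.981, 0.869], [0.0, 0.0, 0.0, 1.0]]
0.1 [0.15732155 0.60428992 0.22558441] [[-0.968, 0.252, -0.001], [0.252, 0.968, -0.002], [0.0, -0.002, -1.0]] [-0.01352243  0.96195     0.41574422] 0.9977435846470445
```

View pics/scene0.png

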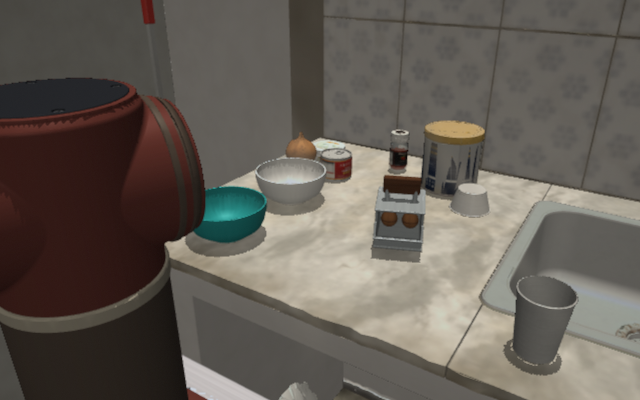

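View pics/top0.png

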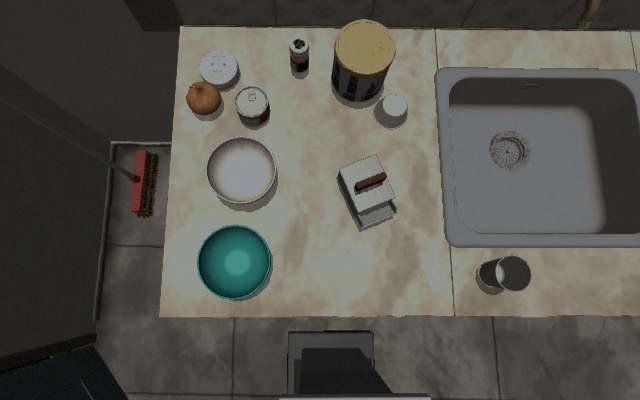

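```bash
cat > h.py <<'E'
from station import monitor,get_image,camera_info
import cv2,numpy as np
def ray(n,u,v,z):
    c=camera_info(n);E=np.array(c["extrinsics"]);d=E[:3,:3]@[(u-c["cx"])/c["fx"],(v-c["cy"])/c["fy"],1];o=E[:3,3]
    return o+d*(z-o[2])/d[2]
def proj(n,p):
    c=camera_info(n);E=np.array(c["extrinsics"]);q=E[:3,:3].T@(np.array(p)-E[:3,3]);return np.array([c["cx"]+c["fx"]*q[0]/q[2],c["cy"]+c["fy"]*q[1]/q[2]])
def st():
    s=monitor.observe();print(s["time_s"],"tcp",np.round(s["tool_pos"],4),"x",np.round(s["orientation"][:,0] if hasattr(s["orientation"],'shape') else [r[0] for r in s["orientation"]],3),"z",np.round([r[2] for r in s["orientation"]],3),"F",np.round(s["wrist_force"],1),"M",np.round(s["torque"],2),"w",round(s["grip_width"],3),"g",s["grasp_force"],"q",np.round(s["joint_pos"],1));return s
E
python3 - <<'E'
from h import *
im=get_image("top");hsv=cv2.cvtColor(im,cv2.COLOR_RGB2HSV)
m=cv2.inRange(hsv,(0,110,40),(15,255,200));m[:, :335]=0;m[:,410:]=0;m[:160]=0;m[205:]=0
c=max(cv2.findContours(m,0,2)[0],key=cv2.contourArea);r=cv2.minAreaRect(c);b=cv2.boxPoints(r)
print(r,b.tolist());print("bar box at .123",[np.round(ray("top",*p,.123),3).tolist() for p in b], ray("top",*r[0],.123))
# bowl rim ellipse
g=cv2.cvtColor(im,cv2.COLOR_RGB2GRAY);
for p in [(207,170),(277,170),(242,137),(242,205)]: print("rim",np.round(ray("top",*p,.067),3))
for p in [(340,170),(375,155),(394,192),(357,205)]: print("boxtop",np.round(ray("top",*p,.078),3))
for p in [(360,229),(396,211)]: print("lip",np.round(ray("top",*p,.038),3))
print("teal",[np.round(ray("top",*p,.067),3).tolist() for p in [(197,262),(271,262),(235,225),(235,299)]])
print("edges",ray("top",160,318,0),ray("top",180,27,0),ray("top",450,318,0))
cv2.imwrite("pics/crop.png",cv2.resize(im[120:310,180:420,::-1],None,fx=3.2,fy=3.2,interpolation=cv2.INTER_CUBIC)[:600])
E
```

```text
((370.8276062011719, 180.06895446777344), (5.570859909057617, 30.82542610168457), 68.1985855102539) [[355.4827880859375, 183.20687866210938], [384.10345458984375, 171.75860595703125], [386.17242431640625, 176.9310302734375], [357.5517578125, 188.37930297851562]]
bar box at .123 [[0.576, 0.004, 0.123], [0.6, -0.054, 0.123], [0.589, -0.057, 0.123], [0.566, 0.0, 0.123]] [ 0.5829115 -0.026522   0.123    ]
rim [0.618 0.312 0.067]
rim [0.619 0.164 0.067]
rim [0.692 0.241 0.067]
rim [0.543 0.236 0.067]
boxtop [0.616 0.03  0.078]
boxtop [ 0.649 -0.045  0.078]
boxtop [ 0.569 -0.082  0.078]
boxtop [ 0.541 -0.004  0.078]
lip [ 0.496 -0.014  0.038]
lip [ 0.535 -0.094  0.038]
teal [[0.425, 0.323, 0.067], [0.425, 0.173, 0.067], [0.501, 0.249, 0.067], [0.352, 0.243, 0.067]]
edges [0.30948658 0.41307918 0.        ] [1.00328791 0.41473283 0.        ] [ 0.30671055 -0.21018831  0.        ]
```

View pics/crop.png

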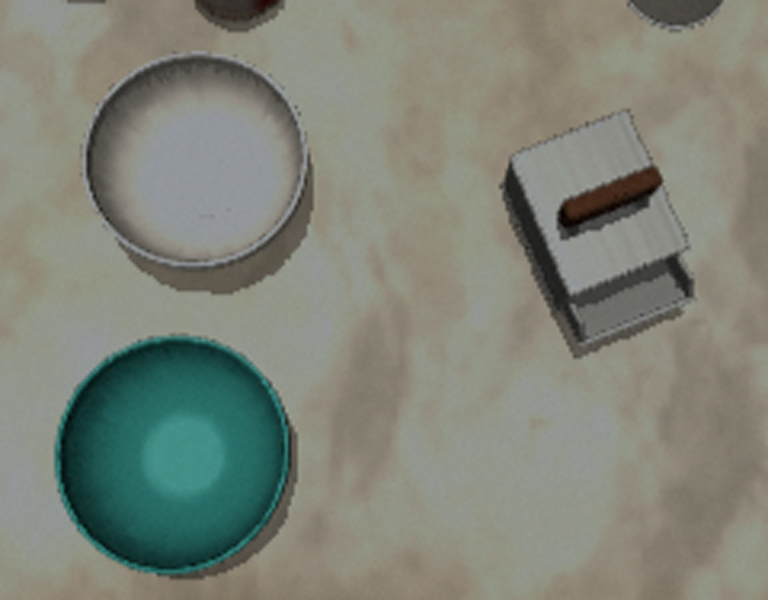

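>>> {"api": "jog_arm", "payload": {
  "increments": [
    {"translation": [-40.7,-51.8,-9.5],"twist": 0},
    {"translation": [-40.7,-51.8,-9.5],"twist": 0},
    {"translation": [-40.7,-51.8,-9.5],"twist": 0},
    {"translation": [-40.7,-51.8,-9.5],"twist": 0},
    {"translation": [-40.7,-51.8,-9.5],"twist": 0},
    {"translation": [-40.7,-51.8,-9.5],"twist": 0},
    {"translation": [-40.7,-51.8,-9.5],"twist": 0},
    {"translation": [-40.7,-51.8,-9.5],"twist": 0},
    {"translation": [-40.7,-51.8,-9.5],"twist": 0},
    {"translation": [-40.7,-51.8,-9.5],"twist": 0},
    {"translation": [-40.7,-51.8,-9.5],"twist": 0},
    {"translation": [-40.7,-51.8,-9.5],"twist": 0},
    {"translation": [-40.7,-51.8,-9.5],"twist": 0},
    {"translation": [-40.7,-51.8,-9.5],"twist": 0},
    {"translation": [-40.7,-51.8,-9.5],"twist": 0}
  ]
}}

```text
time_s: 1.65
tool_pos: [0.4213, -0.0013, 0.3216]
orientation: [[-0.967, 0.256, -0.0], [0.256, 0.967, -0.0], [0.0, -0.0, -1.0]]
wrist_force: [0.7, 0.4, 0.9]
grip_width: 1.001
grasp_force: 0.0
```

```bash
python3 -c "
from h import *
st()"
```

```text
1.65 tcp [ 0.4213 -0.0013  0.3216] x [-0.967  0.256  0.   ] z [-0. -0. -1.] F [0.7 0.4 0.9] M [-0.02 -0.04  0.04] w 1.001 g 0.0 q [-10.9 -19.1 107.8  -0.   91.3 -86.1]
```

>>> {"api": "jog_arm", "payload": {
  "increments": [
    {"translation": [5,-1.3,0]},
    {"translation": [10,-2.6,0]},
    {"translation": [15,-3.9,0]},
    {"translation": [20,-5.1,0]},
    {"translation": [20,-5.1,0]},
    {"translation": [20,-5.1,0]},
    {"translation": [20,-5.1,0]}
  ]
}}

```text
invalid input
```

```bash
python3 -c "
from h import *
st()"
```

```text
1.65 tcp [ 0.4213 -0.0013  0.3216] x [-0.967  0.256  0.   ] z [-0. -0. -1.] F [0.7 0.4 0.9] M [-0.02 -0.04  0.04] w 1.001 g 0.0 q [-10.9 -19.1 107.8  -0.   91.3 -86.1]
```

Twist is required in each row.

>>> {"api": "jog_arm", "payload": {
  "increments": [
    {"translation": [5,-1.3,0],"twist": 0},
    {"translation": [10,-2.6,0],"twist": 0},
    {"translation": [15,-3.9,0],"twist": 0},
    {"translation": [20,-5.1,0],"twist": 0},
    {"translation": [20,-5.1,0],"twist": 0},
    {"translation": [20,-5.1,0],"twist": 0},
    {"translation": [20,-5.1,0],"twist": 0}
  ]
}}

```text
time_s: 2.35
tool_pos: [0.2266, 0.0025, 0.3242]
orientation: [[-0.968, 0.251, -0.008], [0.251, 0.968, -0.001], [0.007, -0.003, -1.0]]
wrist_force: [0.6, -0.2, -0.1]
grip_width: 1.0
grasp_force: 0.0
```

```bash
python3 -c "
from h import *
st()"
```

```text
2.35 tcp [0.2266 0.0025 0.3242] x [-0.968  0.251  0.007] z [-0.008 -0.001 -1.   ] F [ 0.6 -0.2 -0.1] M [-0.03 -0.04  0.01] w 1.0 g 0.0 q [-19.4 -52.3 126.4  -0.2 106.3 -94.9]
```

>>> {"api": "jog_arm", "payload": {
  "increments": [
    {"translation": [4,-1,0],"twist": 0},
    {"translation": [8,-2,0],"twist": 0},
    {"translation": [8,-2,0],"twist": 0},
    {"translation": [8,-2,0],"twist": 0}
  ]
}}

```text
time_s: 2.75
tool_pos: [0.2094, 0.0043, 0.338]
orientation: [[-0.967, 0.251, -0.051], [0.252, 0.968, -0.002], [0.049, -0.014, -0.999]]
wrist_force: [-0.1, -0.9, -0.2]
grip_width: 1.001
grasp_force: 0.0
```

```bash
python3 -c "
from h import *
st()"
```

```text
2.75 tcp [0.2094 0.0043 0.338 ] x [-0.967  0.252  0.049] z [-0.051 -0.002 -0.999] F [-0.1 -0.9 -0.2] M [-0.   -0.01  0.05] w 1.001 g 0.0 q [-19.1 -52.3 124.9  -1.1 110.1 -94.9]
```

>>> {"api": "jog_arm", "payload": {
  "increments": [
    {"translation": [-5,1.3,0],"twist": 0},
    {"translation": [-10,2.6,0],"twist": 0},
    {"translation": [-15,3.9,0],"twist": 0},
    {"translation": [-15,3.9,0],"twist": 0},
    {"translation": [-15,3.9,0],"twist": 0}
  ]
}}

```text
time_s: 3.25
tool_pos: [0.3641, 0.0043, 0.3276]
orientation: [[-0.966, 0.251, -0.058], [0.251, 0.968, 0.0], [0.056, -0.015, -0.998]]
wrist_force: [-0.8, 0.6, -0.3]
grip_width: 0.998
grasp_force: 0.0
```

```bash
python3 -c "
from h import *
st()"
```

```text
3.25 tcp [0.3641 0.0043 0.3276] x [-0.966  0.251  0.056] z [-0.058  0.    -0.998] F [-0.8  0.6 -0.3] M [-0.02 -0.03 -0.02] w 0.998 g 0.0 q [-11.2 -25.1 111.5  -0.6  96.8 -86.7]
```

>>> {"api": "jog_arm", "payload": {
  "increments": [
    {"translation": [0,0,-5],"twist": -0.14},
    {"translation": [0,0,-10],"twist": -0.29},
    {"translation": [0,0,-15],"twist": -0.44},
    {"translation": [0,0,-20],"twist": -0.59},
    {"translation": [0,0,-25],"twist": -0.74},
    {"translation": [0,0,-25],"twist": -0.89},
    {"translation": [0,0,-25],"twist": -1.04},
    {"translation": [0,0,-25],"twist": -1.19},
    {"translation": [0,0,-25],"twist": -1.34},
    {"translation": [0,0,-25],"twist": -1.49},
    {"translation": [0,0,-25],"twist": -1.6}
  ]
}}

```text
time_s: 4.35
tool_pos: [0.3696, 0.1013, 0.578]
orientation: [[-0.382, -0.923, -0.047], [-0.923, 0.383, -0.027], [0.043, 0.033, -0.999]]
wrist_force: [0.7, 0.9, 0.5]
grip_width: 0.998
grasp_force: 0.0
```

```bash
python3 -c "
from h import *
st()"
```

```text
4.35 tcp [0.3696 0.1013 0.578 ] x [-0.382 -0.923  0.043] z [-0.047 -0.027 -0.999] F [0.7 0.9 0.5] M [ 0.06  0.   -0.03] w 0.998 g 0.0 q [   4.7  -16.3   78.4   -1.5  120.7 -153.6]
```

>>> {"api": "jog_arm", "payload": {
  "increments": [
    {"translation": [1.1,-3.5,2.3],"twist": 0.14},
    {"translation": [2.2,-7,4.6],"twist": 0.28},
    {"translation": [3.3,-10.5,6.9],"twist": 0.42},
    {"translation": [4.4,-14,9.2],"twist": 0.56},
    {"translation": [5.5,-17.5,11.5],"twist": 0.7},
    {"translation": [6.6,-21,13.8],"twist": 0.84},
    {"translation": [7.7,-25,16],"twist": 0.98},
    {"translation": [8.8,-30,19],"twist": 1.12},
    {"translation": [10,-34,22],"twist": 1.26},
    {"translation": [11,-38,25],"twist": 1.4},
    {"translation": [12,-42,28],"twist": 1.54},
    {"translation": [13,-45,29],"twist": 1.68},
    {"translation": [13,-45,29],"twist": 1.82},
    {"translation": [13,-45,29],"twist": 1.96},
    {"translation": [13,-45,29],"twist": 2.1},
    {"translation": [13,-45,29],"twist": 2.24},
    {"translation": [13,-45,29],"twist": 2.38},
    {"translation": [13,-45,29],"twist": 2.52},
    {"translation": [13,-45,29],"twist": 2.66},
    {"translation": [13,-45,29],"twist": 2.8}
  ]
}}

```text
time_s: 6.35
tool_pos: [0.7212, -0.2006, 0.2798]
orientation: [[0.059, 0.997, -0.048], [0.998, -0.06, -0.028], [-0.03, -0.046, -0.998]]
wrist_force: [-0.4, 0.3, 0.2]
grip_width: 1.004
grasp_force: 0.0
```

>>> {"api": "jog_arm", "payload": {
  "increments": [
    {"translation": [0,0,0],"twist": 0.14},
    {"translation": [0,0,0],"twist": 0.28},
    {"translation": [0,0,0],"twist": 0.42},
    {"translation": [0,0,0],"twist": 0.56},
    {"translation": [0,0,0],"twist": 0.7},
    {"translation": [0,0,0],"twist": 0.84},
    {"translation": [0,0,0],"twist": 0.98},
    {"translation": [0,0,0],"twist": 1.12},
    {"translation": [0,0,0],"twist": 1.26},
    {"translation": [0,0,0],"twist": 1.4},
    {"translation": [0,0,0],"twist": 1.54},
    {"translation": [0,0,0],"twist": 1.68},
    {"translation": [0,0,0],"twist": 1.82},
    {"translation": [0,0,0],"twist": 1.96},
    {"translation": [0,0,0],"twist": 2.1},
    {"translation": [0,0,0],"twist": 2.24},
    {"translation": [0,0,0],"twist": 2.38},
    {"translation": [0,0,0],"twist": 2.52}
  ]
}}

```text
time_s: 8.15
tool_pos: [0.7212, -0.2006, 0.2797]
orientation: [[0.533, -0.845, -0.048], [-0.846, -0.532, -0.028], [-0.002, 0.055, -0.998]]
wrist_force: [0.1, 0.7, 0.1]
grip_width: 1.003
grasp_force: 0.0
```

```bash
python3 -c "
from h import *
st()"
```

```text
8.15 tcp [ 0.7212 -0.2006  0.2797] x [ 0.533 -0.846 -0.002] z [-0.048 -0.028 -0.998] F [0.1 0.7 0.1] M [-0.01  0.02 -0.01] w 1.003 g 0.0 q [-20.5  30.6  58.9  -2.4  92.5 127.3]
```

>>> {"api": "jog_arm", "payload": {
  "increments": [
    {"translation": [0,0,0],"twist": 0.14},
    {"translation": [0,0,0],"twist": 0.28},
    {"translation": [0,0,0],"twist": 0.42},
    {"translation": [0,0,0],"twist": 0.56},
    {"translation": [0,0,0],"twist": 0.7},
    {"translation": [0,0,0],"twist": 0.84},
    {"translation": [0,0,0],"twist": 0.98},
    {"translation": [0,0,0],"twist": 1.12}
  ]
}}

```text
time_s: 8.95
tool_pos: [0.681, -0.2658, 0.2708]
orientation: [[-0.058, -0.998, 0.031], [-0.995, 0.06, 0.076], [-0.078, -0.026, -0.997]]
wrist_force: [-0.2, -0.3, 0.7]
grip_width: 0.995
grasp_force: 0.0
```

```bash
python3 -c "
from h import *
st()"
```

```text
8.95 tcp [ 0.681  -0.2658  0.2708] x [-0.058 -0.995 -0.078] z [ 0.031  0.076 -0.997] F [-0.2 -0.3  0.7] M [-0.03  0.01  0.05] w 0.995 g 0.0 q [-29.7  26.2  65.9   4.7  88.6 153.6]
```

>>> {"api": "jog_arm", "payload": {
  "increments": [
    {"translation": [-3,0,0],"twist": 0.15},
    {"translation": [-6,0,0],"twist": 0.3},
    {"translation": [-9,0,0],"twist": 0.45},
    {"translation": [-12,0,0],"twist": 0.6},
    {"translation": [-15,0,0],"twist": 0.75},
    {"translation": [-18,0,0],"twist": 0.9},
    {"translation": [-21,0,0],"twist": 1.05},
    {"translation": [-24,0,0],"twist": 1.2}
  ]
}}

```text
time_s: 9.75
tool_pos: [0.5444, -0.2569, 0.2114]
orientation: [[-0.361, -0.893, 0.269], [-0.875, 0.424, 0.235], [-0.324, -0.15, -0.934]]
wrist_force: [0.3, -0.0, 0.3]
grip_width: 0.999
grasp_force: 0.0
```

```bash
python3 -c "
from h import *
st()"
```

```text
9.75 tcp [ 0.5444 -0.2569  0.2114] x [-0.361 -0.875 -0.324] z [ 0.269  0.235 -0.934] F [ 0.3 -0.   0.3] M [-0.1   0.06 -0.02] w 0.999 g 0.0 q [-44.6   6.1  98.9  21.7  74.5 153.6]
```

>>> {"api": "jog_arm", "payload": {
  "increments": [
    {"translation": [-3.5,0,-1],"twist": 0.15},
    {"translation": [-7,0,-2],"twist": 0.3},
    {"translation": [-10.5,0,-3],"twist": 0.45},
    {"translation": [-14,0,-4],"twist": 0.6},
    {"translation": [-17.5,0,-5],"twist": 0.75},
    {"translation": [-21,0,-6],"twist": 0.9},
    {"translation": [-24.5,0,-7],"twist": 1.05},
    {"translation": [-28,0,-8],"twist": 1.2}
  ]
}}

```text
time_s: 10.55
tool_pos: [0.4247, -0.235, 0.1572]
orientation: [[-0.63, -0.578, 0.519], [-0.492, 0.814, 0.309], [-0.601, -0.061, -0.797]]
wrist_force: [1.2, -0.4, -0.8]
grip_width: 0.995
grasp_force: 0.0
```

```bash
python3 -c "
from h import *
st()"
```

```text
10.55 tcp [ 0.4247 -0.235   0.1572] x [-0.63  -0.492 -0.601] z [ 0.519  0.309 -0.797] F [ 1.2 -0.4 -0.8] M [-0.16  0.25  0.08] w 0.995 g 0.0 q [-64.5  -7.3 123.9  39.2  72.1 153.6]
```

```bash
cat > kin.py <<'E'
import numpy as np
from scipy.optimize import least_squares
from scipy.spatial.transform import Rotation as R
D=np.pi/180
LO=np.array([-170.65,-52.31,5.05,-71.25,11.57,-153.62]);HI=np.array([170.65,119.04,147.46,251.25,151.72,153.62])
# q, tcp, x axis, z axis
L=[([68.176,12.628,87.462,0,79.91,-7.225],[.158,.605,.227],[-.968,.252,0],[0,0,-1]),
([-10.9,-19.1,107.8,0,91.3,-86.1],[.4213,-.0013,.3216],[-.967,.256,0],[0,0,-1]),
([-19.4,-52.3,126.4,-.2,106.3,-94.9],[.2266,.0025,.3242],[-.968,.251,.007],[-.008,-.001,-1]),
([4.7,-16.3,78.4,-1.5,120.7,-153.6],[.3696,.1013,.578],[-.382,-.923,.043],[-.047,-.027,-.999]),
([-20.5,30.6,58.9,-2.4,92.5,127.3],[.7212,-.2006,.2797],[.533,-.846,-.002],[-.048,-.028,-.998]),
([-29.7,26.2,65.9,4.7,88.6,153.6],[.681,-.2658,.2708],[-.058,-.995,-.078],[.031,.076,-.997]),
([-44.6,6.1,98.9,21.7,74.5,153.6],[.5444,-.2569,.2114],[-.361,-.875,-.324],[.269,.235,-.934]),
([-64.5,-7.3,123.9,39.2,72.1,153.6],[.4247,-.235,.1572],[-.63,-.492,-.601],[.519,.309,-.797])]
def mk(v,q):
    h,d,a1,L2,a3,L3,Lt,s4,s6,c6,e4=v
    A=R.from_euler('z',q[0]*D);B=A*R.from_euler('y',q[1]*D);C=A*R.from_euler('y',(q[1]+q[2])*D)
    E=C*R.from_euler('z',s4*q[3]*D)*R.from_euler('y',q[4]*D);T=E*R.from_euler('z',s6*q[5]*D+c6)
    return A.apply([a1,d,h])+B.apply([0,0,L2])+C.apply([a3,0,L3])+E.apply([0,e4,Lt]),T
def fit():
    best=None
    for s4 in(1,-1):
        for s6 in(1,-1):
            for c0 in(0,1.57,3.14,-1.57):
                def f(u):
                    v=list(u[:7])+[s4,s6,u[7],u[8]];o=[]
                    for q,p,x,z in L:
                        P,T=mk(v,q);M=T.as_matrix();o+=list(P-p)+list(.3*(M[:,0]-x))+list(.3*(M[:,2]-z))
                    return o
                s=least_squares(f,[.3,.08,0,.35,0,.35,.25,c0,0])
                if best is None or s.cost<best[0]: best=(s.cost,list(s.x[:7])+[s4,s6,s.x[7],s.x[8]],np.abs(s.fun).max())
    return best
if __name__=="__main__":
    b=fit();print(b[0],b[2],np.round(b[1],4).tolist());np.save("v.npy",b[1])
V=np.load("v.npy")
fk=lambda q:mk(V,q)
def ik(q,p,T,wp=1,wr=1):
    def f(x):
        P,M=fk(x);return np.r_[wp*(P-p),wr*(T*M.inv()).as_rotvec(),1e-4*(x-q)*D]
    return least_squares(f,np.clip(q,LO+1e-3,HI-1e-3),bounds=(LO,HI),x_scale=np.full(6,57.)).x
def sim(q,rows,wp=1,wr=1):
    P0,T0=fk(q)
    for t,w in rows:
        G=P0+T0.apply(np.array(t)/100);H=T0*R.from_euler('z',w)
        P,M=fk(q);dp=G-P;n=np.linalg.norm(dp);rv=(M.inv()*H).as_rotvec();m=np.linalg.norm(rv)
        P=P+dp*min(1,.05/max(n,1e-9));M=M*R.from_rotvec(rv*min(1,.15/max(m,1e-9)))
        q=ik(q,P,M,wp,wr)
    return q
E
python3 kin.py; python3 - <<'E'
from kin import *
rows=[([(0,0,0),.14*i) for i in range(1,9)],[((-3*i,0,0),.15*i) for i in range(1,9)],[((-3.5*i,0,-i),.15*i) for i in range(1,9)]] if 0 else None
A=[((0,0,0),.14*i) for i in range(1,9)];B=[((-3*i,0,0),.15*i) for i in range(1,9)];C=[((-3.5*i,0,-i),.15*i) for i in range(1,9)]
for wp in(.5,1,2,4,10):
    print(wp,[np.round(sim(np.array(L[k][0]),r,wp,1),1).tolist() for k,r in((4,A),(5,B),(6,C))])
E
```

```text
9.592875657936336e-07 0.00047079935645426003 [0.3109, 0.0797, 0.0004, 0.4118, 0.0525, 0.5473, 0.3383, 1.0, 1.0, 1.5706, -0.0011]  File "<stdin>", line 2
    rows=[([(0,0,0),.14*i) for i in range(1,9)],[((-3*i,0,0),.15*i) for i in range(1,9)],[((-3.5*i,0,-i),.15*i) for i in range(1,9)]] if 0 else None
                         ^
SyntaxError: closing parenthesis ')' does not match opening parenthesis '['
```

```bash
sed -i 's/^    b=fit.*/&;raise SystemExit/' kin.py; python3 - <<'E'
from kin import *
A=[((0,0,0),.14*i) for i in range(1,9)];B=[((-3*i,0,0),.15*i) for i in range(1,9)];C=[((-3.5*i,0,-i),.15*i) for i in range(1,9)]
print([L[k][0] for k in (5,6,7)])
for wp in(.5,1,2,4):
    print(wp,[np.round(sim(np.array(L[k][0],float),r,wp,1),1).tolist() for k,r in((4,A),(5,B),(6,C))])
# target feasibility: tool z along bar +y_t, tool y along +-x_t, at bar
yt=np.array([-.385,.923,0]);xt=np.array([.923,.385,0])
for b in (0,15,30,45,60):
  for s in(1,-1):
    z=np.cos(b*D)*yt-np.sin(b*D)*np.array([0,0,1.]);y=s*xt;x=np.cross(y,z);T=R.from_matrix(np.c_[x,y,z])
    for ht in(.107,.22):
      p=np.array([.583,-.027,ht])-.006*z
      g=None
      for q0 in ([-30,40,70,60,70,0],[-40,10,100,90,90,90],[-40,10,100,60,80,-90]):
        q=ik(np.array(q0,float),p,T);P,M=fk(q);e=np.linalg.norm(P-p);r=np.linalg.norm((T*M.inv()).as_rotvec())/D
        if g is None or e+r<g[0]: g=(e+r,e,r,q)
      print(b,s,ht,round(g[1],4),round(g[2],2),np.round(g[3],0))
E
```

```text
[[-29.7, 26.2, 65.9, 4.7, 88.6, 153.6], [-44.6, 6.1, 98.9, 21.7, 74.5, 153.6], [-64.5, -7.3, 123.9, 39.2, 72.1, 153.6]]
0.5 [[-54.5, 15.7, 76.2, -2.2, 88.5, 153.6], [-90.1, -14.2, 114.1, 2.8, 84.6, 153.6], [-111.4, -28.5, 140.2, 10.3, 87.2, 153.6]]
1 [[-42.0, 21.2, 71.6, 1.1, 88.0, 153.6], [-69.4, -2.6, 107.7, 10.7, 78.6, 153.6], [-90.9, -13.5, 133.3, 22.3, 76.5, 153.6]]
2 [[-27.7, 26.7, 65.0, 5.9, 88.6, 153.6], [-37.8, 7.4, 96.8, 25.9, 73.3, 153.6], [-57.2, -7.6, 121.2, 44.8, 71.9, 153.6]]
4 [[-25.3, 27.7, 63.2, 6.3, 89.3, 153.6], [-24.4, 8.1, 92.3, 32.4, 71.7, 153.6], [-39.0, -11.9, 114.1, 56.7, 70.8, 153.6]]
0 1 0.107 0.0 0.0 [-31.  67.  59.  51. 131. -51.]
0 1 0.22 0.0 0.0 [-31.  56.  64.  55. 135. -44.]
0 -1 0.107 0.0 0.0 [-31.  67.  59.  51. 131. 129.]
0 -1 0.22 0.0 0.0 [-31.  56.  64.  55. 135. 136.]
15 1 0.107 0.0 0.0 [-31.  57.  65.  42. 121. -54.]
15 1 0.22 0.0 0.0 [-31.  48.  67.  46. 127. -48.]
15 -1 0.107 0.0 0.0 [-31.  57.  65.  42. 121. 126.]
15 -1 0.22 0.0 0.0 [-31.  48.  67.  46. 127. 132.]
30 1 0.107 0.0 0.0 [-29.  47.  72.  35. 111. -55.]
30 1 0.22 0.0 0.0 [-29.  39.  71.  37. 118. -49.]
30 -1 0.107 0.0 0.0 [-29.  47.  72.  35. 111. 125.]
30 -1 0.22 0.0 0.0 [-29.  39.  71.  37. 118. 131.]
45 1 0.107 0.0 0.0 [-27.  37.  79.  28. 100. -54.]
45 1 0.22 0.0 0.0 [-27.  30.  76.  29. 109. -49.]
45 -1 0.107 0.0 0.0 [-27.  37.  79.  28. 100. 126.]
45 -1 0.22 0.0 0.0 [-27.  30.  76.  29. 109. 131.]
60 1 0.107 0.0 0.0 [-23.  28.  86.  21.  88. -50.]
60 1 0.22 0.0 0.0 [-23.  21.  82.  21.  99. -46.]
60 -1 0.107 0.0 0.0 [-23.  28.  86.  21.  88. 130.]
60 -1 0.22 0.0 0.0 [-23.  21.  82.  21.  99. 134.]
```

```bash
nproc; cat > plan.py <<'E'
from kin import *
import sys,time
from multiprocessing import Pool
WP=1.75
yt=np.array([-.385,.923,0]);B=float(sys.argv[1]) if len(sys.argv)>1 else 5
zt=np.cos(B*D)*yt-np.sin(B*D)*np.array([0,0,1.])
def cost(q):
    P,T=fk(q);z=T.apply([0,0,1]);W=P-.3383*z;c=np.degrees(np.arccos(np.clip(z@zt,-1,1)))
    lowz=min(P[2]-.17,W[2]-.14,0);near=min(np.hypot(W[0],W[1])-.2,0)
    return c,-300*lowz-100*near
def run(a):
    q,par=a;q=np.array(q,float);tot=0;P0=None;q1=None
    for k in range(len(par)//5):
        t=np.array(par[5*k:5*k+3]);w=par[5*k+3];n=int(par[5*k+4])
        P0,T0=fk(q)
        for i in range(1,n+1):
            G=P0+T0.apply(t*i/100);H=T0*R.from_euler('z',w*i)
            P,M=fk(q);dp=G-P;m=np.linalg.norm(dp);rv=(M.inv()*H).as_rotvec();r=np.linalg.norm(rv)
            q=ik(q,P+dp*min(1,.05/max(m,1e-9)),M*R.from_rotvec(rv*min(1,.15/max(r,1e-9))),WP)
            tot+=cost(q)[1]
        q1=q if q1 is None else q1
    return cost(q)[0]+tot+.1*sum(par[4::5]),q1,q
if __name__=="__main__":
    q0=[float(x) for x in sys.argv[2].split(',')];K=int(sys.argv[3]);T0=time.time();g=np.random.default_rng(0)
    with Pool() as pool:
        pop=[[v for k in range(K) for v in (*g.uniform(-5,5,3),g.choice([.15,.15,0]),g.integers(8,16))] for _ in range(40)]
        el=[]
        while time.time()-T0<float(sys.argv[4]):
            res=pool.map(run,[(q0,p) for p in pop],chunksize=1)
            el=sorted(el+[(r[0],p,r[1],r[2]) for r,p in zip(res,pop)],key=lambda e:e[0])[:8]
            pop=[]
            for _ in range(24):
                e=np.array(el[g.integers(len(el))][1]);f=np.array(el[g.integers(len(el))][1])
                n=e+g.uniform(0,.8)*(f-e);s=g.choice([.3,1,2])
                for k in range(K):
                    n[5*k:5*k+3]+=g.normal(0,s,3);n[5*k+3]=e[5*k+3];n[5*k+4]=np.clip(round(n[5*k+4]+g.normal(0,s)),4,20)
                n[[i for i in range(5*K) if i%5<3]]=np.round(n[[i for i in range(5*K) if i%5<3]],1).clip(-5,5);pop.append(n.tolist())
    for e in el[:2]:
        print(round(e[0],2),np.round(e[1],2).tolist(),np.round(e[2],1),np.round(e[3],1),np.round(fk(e[3])[0],3),np.round(fk(e[3])[1].as_matrix()[:,2],3), 'mid',np.round(fk(e[2])[0],3))
E
timeout 500 python3 plan.py 5 -64.5,-7.3,123.9,39.2,72.1,153.6 2 200; python3 - <<'E'
from kin import *
A=[((0,0,0),.14*i) for i in range(1,9)];B=[((-3*i,0,0),.15*i) for i in range(1,9)];C=[((-3.5*i,0,-i),.15*i) for i in range(1,9)]
for wp in(1.6,1.75,1.9):
    print(wp,[np.round(sim(np.array(L[k][0],float),r,wp,1),1).tolist() for k,r in((4,A),(5,B),(6,C))])
E
```

```text
4
31.73 [-1.4, 3.9, -5.0, 0.15, 20.0, 4.9, -2.7, -2.9, 0.15, 20.0] [-170.6  -12.5   60.5  -63.9  151.7  153.6] [-170.6    5.1    5.1  -71.2  119.8  153.6] [-0.276  0.156  1.069] [-0.318  0.78  -0.539] mid [-0.187  0.035  0.789]
31.8 [-1.6, 4.4, -5.0, 0.15, 20.0, 4.6, -2.7, -3.0, 0.15, 20.0] [-170.6  -15.    63.5  -64.7  151.7  153.6] [-170.6    5.3    5.1  -71.2  119.4  153.6] [-0.28   0.156  1.07 ] [-0.319  0.784 -0.533] mid [-0.168  0.039  0.784]
1.6 [[-31.0, 25.4, 66.9, 4.8, 88.3, 153.6], [-47.0, 5.5, 100.2, 21.4, 74.5, 153.6], [-67.0, -7.3, 125.0, 38.2, 72.3, 153.6]]
1.75 [[-29.2, 26.1, 65.9, 5.4, 88.4, 153.6], [-43.1, 6.4, 98.7, 23.3, 74.0, 153.6], [-62.8, -7.3, 123.4, 41.0, 72.1, 153.6]]
1.9 [[-28.1, 26.5, 65.2, 5.8, 88.6, 153.6], [-39.7, 7.0, 97.5, 25.0, 73.6, 153.6], [-59.3, -7.4, 122.1, 43.4, 72.0, 153.6]]
```

```bash
cat > plan.py <<'E'
import numpy as np,sys,time
from multiprocessing import Pool
from kin import V,LO,HI,D
h,d,a1,L2,a3,L3,Lt,s4,s6,c6,e4=V;WP=float(1.68)
def rz(t):c,s=np.cos(t),np.sin(t);return np.array([[c,-s,0],[s,c,0],[0,0,1]])
def ry(t):c,s=np.cos(t),np.sin(t);return np.array([[c,0,s],[0,1,0],[-s,0,c]])
def fj(q):
    q=q*D;A=rz(q[0]);B=A@ry(q[1]);C=B@ry(q[2]);F=C@rz(s4*q[3]);E=F@ry(q[4]);T=E@rz(s6*q[5]+c6)
    o1=A@[a1,d,h];o2=o1+B[:,2]*L2;o3=o2+C@[a3,0,L3];P=o3+E@[0,e4,Lt]
    ax=np.array([[0,0,1],A[:,1],A[:,1],s4*C[:,2],F[:,1],s6*E[:,2]]);og=np.array([[0,0,0],o1,o2,o3,o3,o3])
    return P,T,np.vstack([np.cross(ax,P-og).T,ax.T])
def rv(M):
    c=np.clip((np.trace(M)-1)/2,-1,1);a=np.arccos(c);w=np.array([M[2,1]-M[1,2],M[0,2]-M[2,0],M[1,0]-M[0,1]])/2
    return w*(a/np.sin(a) if 1e-6<a<3.14 else 1)
def ex(v):
    a=np.linalg.norm(v)
    if a<1e-9:return np.eye(3)
    k=v/a;K=np.array([[0,-k[2],k[1]],[k[2],0,-k[0]],[-k[1],k[0],0]]);return np.eye(3)+np.sin(a)*K+(1-np.cos(a))*K@K
W=np.diag([WP]*3+[1]*3)
def ik(q,p,M):
    for _ in range(15):
        P,T,J=fj(q);e=W@np.r_[p-P,rv(M@T.T)];A=W@J;fr=np.ones(6,bool)
        for _ in range(4):
            a=A[:,fr];dq=np.zeros(6);dq[fr]=np.linalg.solve(a.T@a+1e-5*np.eye(fr.sum()),a.T@e)
            n=q+dq/D;bad=fr&(((n>HI)&(q>=HI-1e-6))|((n<LO)&(q<=LO+1e-6)))
            if not bad.any():break
            fr&=~bad
        n=q+np.clip(dq/D,-8,8);n=np.clip(n,LO,HI)
        if np.abs(n-q).max()<.01:q=n;break
        q=n
    return q
XT=np.array([.923,.385,0])
def cost(q):
    P,T,_=fj(q);z=T[:,2];Wc=P-Lt*z;c=abs(np.degrees(np.arcsin(z@XT)));b=np.degrees(np.arcsin(-z[2]))
    az=max(0,-(z[1]))*100
    c+=max(0,b-12)+max(0,-3-b)+az
    pen=-300*min(P[2]-.17,Wc[2]-.16,0)-100*min(np.hypot(Wc[0],Wc[1])-.25,0)+200*max(P[0]-.8,0)+200*max(.15-P[0],0)+2*max(0,q[0]-40)+2*max(0,-110-q[0])+100*max(0,P[2]-.6)+200*max(0,P[1]-.35)
    return c,pen
def roll(q,t,w,n):
    t=np.array(t);P0,T0,_=fj(q);pen=0
    for i in range(1,n+1):
        G=P0+T0@(t*i/100);H=T0@rz(w*i);P,M,_=fj(q);dp=G-P;m=np.linalg.norm(dp);r=rv(H@M.T);a=np.linalg.norm(r)
        q=ik(q,P+dp*min(1,.05/max(m,1e-9)),ex(r*min(1,.15/max(a,1e-9)))@M);pen+=cost(q)[1]
    return q,pen
def run(a):
    q,par=a;q=np.array(q,float);tot=0;qs=[]
    for k in range(len(par)//5):
        q,pe=roll(q,par[5*k:5*k+3],par[5*k+3],int(par[5*k+4]));tot+=pe;qs.append(q)
    return cost(q)[0]+.05*sum(par[4::5])+tot,qs
def one(a):
    q0,K,tm,seed=a;T0=time.time();g=np.random.default_rng(seed);el=[]
    ti=[i for i in range(5*K) if i%5<3]
    while time.time()-T0<tm:
        if len(el)<10 or (time.time()-T0<tm*.35):
            n=np.array([v for k in range(K) for v in (*g.uniform(-5,5,3),g.choice([.15,.15,0,-.15]),g.integers(6,16))])
        else:
            e=np.array(el[g.integers(len(el))][1]);f=np.array(el[g.integers(len(el))][1]);n=e+g.uniform(0,.7)*(f-e);s=g.choice([.15,.5,1.5])
            for k in range(K):n[5*k:5*k+3]+=g.normal(0,s,3);n[5*k+3]=e[5*k+3];n[5*k+4]=np.clip(round(n[5*k+4]+g.normal(0,s)),4,20)
        n[ti]=np.round(n[ti],1).clip(-5,5);r=run((q0,n));el=sorted(el+[(r[0],n.tolist(),r[1])],key=lambda e:e[0])[:10]
    return el[:1]
def show(e):
    print(round(e[0],2),np.round(e[1],2).tolist())
    for q in e[2]:P,T,_=fj(q);print("   ",np.round(q,1),np.round(P,3),"z",np.round(T[:,2],3))
if __name__=="__main__":
    q0=[float(x) for x in sys.argv[1].split(',')];K=int(sys.argv[2])
    A=lambda k:[((0,0,0),.14)]
    with Pool(4) as pool:
        el=sorted(sum(pool.map(one,[(q0,K,float(sys.argv[3]),s) for s in range(4)]),[]),key=lambda e:e[0])
    for e in el[:3]:show(e)
E
export OMP_NUM_THREADS=1; python3 -c "
from plan import *
import time;t=time.time()
print(np.round(roll(np.array([-44.6,6.1,98.9,21.7,74.5,153.6]),[-3.5,0,-1],.15,8)[0],1),time.time()-t)"
timeout 300 python3 plan.py -64.5,-7.3,123.9,39.2,72.1,153.6 3 150
```

```text
[-64.7  -7.3 124.1  39.8  72.2 153.6] 0.0164334774017334
66.14 [-4.1, -0.8, -2.5, -0.15, 8.0, 2.6, -3.8, 2.8, 0.15, 9.0, -1.1, -2.9, -1.3, 0.15, 15.0]
    [-46.2  -9.2  86.4  36.1  92.5 123.5] [ 0.565 -0.188  0.517] z [ 0.519  0.309 -0.797]
    [-43.7  22.9  75.1  50.8  70.7 153.6] [ 0.788 -0.301  0.346] z [ 0.682  0.36  -0.636]
    [-43.4  22.8 103.8 110.9  46.  153.6] [ 0.798 -0.332  0.251] z [ 0.978  0.    -0.208]
66.2 [-1.9, -2.6, -1.1, -0.15, 8.0, 1.3, -4.6, 0.4, 0.15, 13.0, -2.3, -1.9, -0.5, 0.15, 11.0]
    [-55.   11.2  85.2  37.4  82.3 105. ] [ 0.595 -0.357  0.331] z [ 0.519  0.309 -0.797]
    [-51.   27.1  79.5  61.   65.  153.6] [ 0.768 -0.397  0.286] z [ 0.792  0.281 -0.542]
    [-44.2  24.6 103.8 111.7  47.2 153.6] [ 0.793 -0.339  0.233] z [ 0.978 -0.001 -0.209]
66.59 [-4.8, -3.9, -2.3, -0.15, 11.0, -0.1, -0.4, 0.7, 0.15, 15.0, 1.8, -4.6, -2.2, 0.15, 14.0]
    [-44.4  34.   30.5  36.6 101.7 106.7] [ 0.765 -0.362  0.57 ] z [ 0.519  0.309 -0.797]
    [-48.6  15.9  81.3  57.   71.4 153.6] [ 0.747 -0.321  0.399] z [ 0.764  0.336 -0.551]
    [-67.   35.1  92.6  94.5  64.5 153.6] [ 0.654 -0.556  0.201] z [ 0.978 -0.001 -0.208]
```

```bash
export OMP_NUM_THREADS=1; sed -i 's/^    az=.*/    az=0/' plan.py; cat > s2.py <<'E'
from plan import *
V0=lambda p,j6:None
def vert(x,y,z,j6):
    q=np.array([np.degrees(np.arctan2(y,x))-6,10,90,0,80,j6]);
    # solve with free yaw: adjust yaw so that j6 fixed
    for _ in range(60):
        P,T,J=fj(q);e=np.r_[np.array([x,y,z])-P,np.cross(T[:,2],[0,0,-1])];q=q+np.linalg.lstsq(J[:,:5],e,rcond=None)[0].tolist().__add__([0])*np.array(1/D) if 0 else q+np.r_[np.linalg.lstsq(J[:,:5],e,rcond=None)[0]/D,0]
    return q
if __name__=="__main__":
    now=[-64.5,-7.3,123.9,39.2,72.1,153.6]
    S=[("now",now,4),("now",now,3)]
    for (x,y,z) in((.6,-.2,.3),(.6,.2,.3),(.4,-.1,.45)):
        for j in(153.6,-153.6):S.append(((x,y,z,j),vert(x,y,z,j),3))
    with Pool(4) as pool:r=pool.map(one,[(s[1],s[2],110,i) for i,s in enumerate(S)],chunksize=1)
    for s,e in zip(S,r):print(s[0]);show(e[0])
E
timeout 400 python3 s2.py
```

```text
now
34.65 [1.1, -4.7, -2.2, 0.0, 11.0, -1.5, -2.1, -3.2, 0.15, 17.0, -3.4, -1.5, 0.8, -0.15, 6.0, 0.3, -2.8, 0.7, 0.15, 16.0]
    [-76.9  44.   50.9  36.8  95.6 153.6] [ 0.448 -0.688  0.242] z [ 0.544  0.295 -0.786]
    [-105.7   20.9  101.5   57.5   78.8  153.6] [ 0.199 -0.617  0.171] z [ 0.828 -0.109 -0.55 ]
    [-92.3  26.9  77.2  58.2  78.  124.6] [ 0.331 -0.744  0.307] z [ 0.828 -0.109 -0.55 ]
    [-81.3  38.1  90.6 110.1  49.6 153.6] [ 0.45  -0.816  0.183] z [ 0.808 -0.554 -0.201]
now
24.43 [-3.9, -4.3, -1.3, -0.15, 7.0, 2.4, -3.4, -0.9, 0.15, 20.0, -4.3, -4.2, -2.0, 0.15, 20.0]
    [-49.   17.8  73.2  36.8  83.1 121.7] [ 0.676 -0.352  0.371] z [ 0.519  0.309 -0.797]
    [-57.7  32.   87.1  85.8  49.7 153.6] [ 0.74  -0.541  0.224] z [ 0.93  -0.048 -0.363]
    [-39.2  22.5  87.8 209.2  11.6 153.6] [ 0.793 -0.586  0.394] z [ 0.697 -0.695 -0.175]
(0.6, -0.2, 0.3, 153.6)
1.1 [-1.9, 2.5, 0.6, -0.15, 6.0, -1.4, 3.4, -3.5, 0.0, 9.0, 4.1, 3.5, 4.7, 0.15, 7.0]
    [-21.  -12.5 108.6  -0.   83.9 106.6] [ 0.448 -0.088  0.264] z [-0. -0. -1.]
    [-71.6 -29.5  87.8   0.  121.7  56. ] [ 0.1
[... 1816 characters left out ...]
0.013 -0.027 -1.   ]
    [ -22.9    9.   113.4  -68.5   30.  -153.6] [ 0.627 -0.349  0.171] z [ 0.401 -0.675 -0.619]
    [ -48.8  -27.2  131.4  -25.1   25.9 -153.6] [ 0.402 -0.435  0.287] z [ 0.371 -0.705 -0.605]plan.py:34: RuntimeWarning: invalid value encountered in arcsin
  P,T,_=fj(q);z=T[:,2];Wc=P-Lt*z;c=abs(np.degrees(np.arcsin(z@XT)));b=np.degrees(np.arcsin(-z[2]))
plan.py:34: RuntimeWarning: invalid value encountered in arcsin
  P,T,_=fj(q);z=T[:,2];Wc=P-Lt*z;c=abs(np.degrees(np.arcsin(z@XT)));b=np.degrees(np.arcsin(-z[2]))
plan.py:34: RuntimeWarning: invalid value encountered in arcsin
  P,T,_=fj(q);z=T[:,2];Wc=P-Lt*z;c=abs(np.degrees(np.arcsin(z@XT)));b=np.degrees(np.arcsin(-z[2]))
```

```bash
export OMP_NUM_THREADS=1; sed -i 's/np.arcsin(z@XT)/np.arcsin(np.clip(z@XT,-1,1))/;s/np.arcsin(-z\[2\])/np.arcsin(np.clip(-z[2],-1,1))/;s/^    az=.*/    az=max(0,-MODE*z[1])*100 if MODE else 0/;s/^XT=/MODE=0\nXT=/;s/max(0,q\[0\]-40)/max(0,q[0]-95)/;s/max(0,P\[2\]-.6)/max(0,P[2]-.75)/;s/200\*max(0,P\[1\]-.35)/200*max(0,P[1]-.6)/;s/c+=max(0,b-12)/c+=max(0,b-20)/' plan.py
cat > s3.py <<'E'
import plan;from plan import *
from s2 import vert
import s2
def at(q,p,j6):   # same z axis, given TCP, given j6
    q=np.array(q,float);z=fj(q)[1][:,2].copy();q[5]=j6
    for _ in range(200):
        P,T,J=fj(q);e=np.r_[np.clip(np.array(p)-P,-.03,.03),np.cross(T[:,2],z)];q[:5]=np.clip(q[:5]+np.linalg.lstsq(J[:,:5],e,rcond=1e-3)[0]/D,LO[:5],HI[:5])
    return q
def go(a):
    plan.MODE=a[4];return one(a[:4])
if __name__=="__main__":
    now=[-64.5,-7.3,123.9,39.2,72.1,153.6]
    S=[]
    for p in((.5,-.1,.5),(.4,.2,.45)):
        q=at(now,p,-150);print(p,np.round(q,1),np.round(fj(q)[0],3));S.append(("n-",q,1));
    q=at(now,(.45,.15,.35),150);print(np.round(q,1),np.round(fj(q)[0],3));S.append(("n+",q,1))
    S.append(("v+",vert(.2,.5,.3,150),1));S.append(("v+",vert(.45,.35,.3,150),1));S.append(("v-",vert(.35,.2,.55,-150),1))
    S.append(("v-r",vert(.4,-.1,.45,-150),-1));S.append(("v-r",vert(.6,-.3,.3,-150),-1))
    with Pool(4) as pool:r=pool.map(go,[(s[1],3,75,i,s[2]) for i,s in enumerate(S)],chunksize=1)
    for s,e in zip(S,r):print(s[0]);show(e[0])
E
timeout 400 python3 s3.py
```

```text
(0.5, -0.1, 0.5) [ -44.1  -24.2  100.    35.7   92.5 -150. ] [ 0.5 -0.1  0.5]
(0.4, 0.2, 0.45) [   4.   -47.6  118.3   16.3   75.7 -150. ] [0.4   0.199 0.45 ]
[ -7.  -43.5 126.9  23.6  67.5 150. ] [0.45 0.15 0.35]
n-
61.65 [4.5, -0.8, 4.8, -0.15, 7.0, -4.6, -0.3, -2.1, -0.15, 13.0, 2.2, -2.0, 0.0, -0.15, 9.0]
    [  -4.6  -32.5  125.9   10.5   55.7 -153.6] [0.506 0.09  0.288] z [ 0.525  0.109 -0.844]
    [  55.2    6.6   69.2  -39.3   76.  -153.6] [0.524 0.528 0.578] z [ 0.743 -0.007 -0.669]
    [  59.     2.4   95.4  -71.2   58.3 -153.6] [0.534 0.514 0.481] z [ 0.94  -0.001 -0.342]
n-
61.32 [-1.4, -3.3, 1.7, -0.15, 7.0, 1.0, -4.6, -1.4, -0.15, 11.0, 4.6, 0.9, 0.2, 0.0, 5.0]
    [  31.8  -16.4  100.5  -15.6   58.  -153.6] [0.544 0.339 0.454] z [ 0.639  0.128 -0.758]
    [  50.9   -4.2  100.3  -63.    50.4 -153.6] [0.568 0.455 0.472] z [ 0.909  0.029 -0.415]
    [  41.1  -11.9  107.1  -65.9   42.6 -153.6] [0.61  0.359 0.497] z [ 0.94  -0.    -0.342]
n+
36.68 [-4.8, -1.0, -2.3, -0.15, 10.0, -0.5, -3.7, 1.2, 0.15, 11.0, -3.5, -1.9, -1.4, 0.15, 13.0]
    [ 69.  -15.5  80.2 -22.   84.9 13
[... 1367 characters left out ...]
, 7.0, 3.4, -1.8, -3.2, -0.15, 6.0]
    [   7.3   12.8   90.6  -25.2   71.4 -153.6] [0.652 0.025 0.227] z [ 0.161 -0.386 -0.908]
    [  19.7    5.3  108.9  -45.6   66.3 -153.6] [0.567 0.052 0.196] z [ 0.319 -0.581 -0.749]
    [  33.6    9.1  114.2  -60.3   70.  -153.6] [0.53  0.115 0.178] z [ 0.477 -0.663 -0.577]
v-r
15.91 [0.3, -1.9, -0.1, -0.15, 14.0, 2.8, -1.4, -3.7, -0.15, 11.0, 2.9, -2.1, 1.3, 0.15, 7.0]
    [ -14.1   20.7   86.4  -31.6   63.1 -153.6] [ 0.683 -0.254  0.196] z [ 0.088 -0.505 -0.859]
    [   3.4    7.4  113.4  -66.8   58.2 -153.6] [ 0.602 -0.149  0.206] z [ 0.327 -0.763 -0.557]
    [  -9.1   21.2   81.1  -57.3   56.5 -119.4] [ 0.787 -0.287  0.339] z [ 0.327 -0.763 -0.557]
```

```bash
export OMP_NUM_THREADS=1; ls -l --time-sort --time-style=full-iso pics|tail -1; date; cat > s4.py <<'E'
import plan;from plan import *
plan.MODE=1
now=[-64.5,-7.3,123.9,39.2,72.1,153.6]
S1=[-4.8,-1.0,-2.3,-.15,10]
def free1():
    from s3 import at
    q=at(now,(.45,.15,.35),150);return roll(q,S1[:3],S1[3],10)[0]
if __name__=="__main__":
    from s3 import at
    q=at(now,(.25,.5,.6),139);print(np.round(q,1),np.round(fj(q)[0],3),np.round(fj(q)[1],3).tolist())
    # stage 2+3 from the found plan, then free unwind to the left, then search 2 more
    q2,_=roll(q,[-.5,-3.7,1.2],.15,11);q3,_=roll(q2,[-3.5,-1.9,-1.4],.15,13)
    for x in(q2,q3):print(np.round(x,1),np.round(fj(x)[0],3),np.round(fj(x)[1][:,2],3))
    S=[(q,4,100,11),(q,5,100,12)]
    for p in((.15,.55,.45),(.2,.5,.6)):
        a=at(q3,p,139);print(p,np.round(a,1),np.round(fj(a)[0],3));S.append((a,2,100,3))
    with Pool(4) as pool:r=pool.map(go4,S,chunksize=1) if 0 else pool.map(one,S,chunksize=1)
    for e in r:show(e[0])
E
timeout 300 python3 s4.py
```

```text
Wed Dec  2 17:55:54 UTC 2026
[-153.3  -41.1   98.6   -7.3  151.7  139. ] [-0.022 -0.076  0.577] [[-0.833, 0.371, 0.411], [0.501, 0.821, 0.274], [-0.235, 0.434, -0.87]]
[-170.6  -52.3  104.5  -44.8  151.7  153.6] [0.021 0.038 0.585] [ 0.429  0.409 -0.805]
[-170.6  -52.2   85.2  -71.2  151.7  153.6] [0.09  0.088 0.717] [ 0.274  0.5   -0.822]
(0.15, 0.55, 0.45) [-118.3  -52.3  123.6    0.8  151.7  139. ] [ 0.081 -0.02   0.441]
(0.2, 0.5, 0.6) [-140.8  -52.3  102.3  -37.9  151.7  139. ] [0.003 0.028 0.587]
337.18 [-4.3, -3.1, 5.0, -0.15, 8.0, 2.2, -5.0, -0.8, 0.0, 9.0, -3.1, -2.6, -0.3, -0.15, 10.0, 3.0, 2.1, -2.8, 0.15, 10.0]
    [-90.9 -29.9 119.3  25.1 106.8 142.1] [ 0.212 -0.252  0.326] z [ 0.411  0.274 -0.87 ]
    [-81.8  37.1  50.   27.4 104.9 151.7] [ 0.331 -0.686  0.32 ] z [ 0.411  0.274 -0.87 ]
    [-62.9  56.9   5.   33.7 114.8  97. ] [ 0.608 -0.641  0.454] z [ 0.441  0.243 -0.864]
    [-77.9  59.    5.   32.9 116.8 153.6] [ 0.414 -0.773  0.42 ] z [ 0.458  0.177 -0.871]
332.41 [-5.0, -3.3, 5.0, -0.15, 12.0, -4.1, -1.4, 2.8, -0.15, 14.0, -1.7, -2.9, -2.0, 0.15, 12.0, -3.1, 1.0, 
[... 341 characters left out ...]
.3] [0.375 0.397 0.271] z [ 0.393  0.451 -0.802]
    [ 44.1  -9.   96.    8.8  56.2 153.6] [0.409 0.566 0.426] z [ 0.341  0.507 -0.792]
61.58 [-4.7, -2.7, 0.7, -0.15, 16.0, -5.0, -2.8, 1.8, 0.15, 16.0]
    [-36.8  37.6  37.6  44.7 106.1  95. ] [ 0.795 -0.21   0.478] z [ 0.33   0.598 -0.731]
    [-37.8 -18.9 134.8  59.   83.4 153.6] [0.459 0.109 0.241] z [ 0.427  0.747 -0.51 ]
343.86 [-4.8, -1.5, 0.9, -0.15, 9.0, -5.0, -1.0, -2.4, -0.15, 5.0]
    [-86.6 -29.2 109.1  13.6 129.2 152.2] [ 0.151 -0.173  0.426] z [ 0.153  0.5   -0.853]
    [-59.4 -14.7  80.4  31.4 132.2 148.2] [ 0.332 -0.149  0.597] z [ 0.153  0.5   -0.853]ls: unrecognized option '--time-sort'
Try 'ls --help' for more information.
```

```bash
export OMP_NUM_THREADS=1; stat -c %y pics/scene0.png; date; cat > s5.py <<'E'
import plan;from plan import *
plan.MODE=1
now=np.array([-64.5,-7.3,123.9,39.2,72.1,153.6])
def tr(q,wp):
    P,T,_=fj(q);return T.T@(np.array(wp)-P)*100
def free(q,wp,w,n):
    t=np.round(tr(q,wp)/n,1);q2,p=roll(q,t,w,n);return q2,p,(t.tolist(),round(float(w),3),n)
def ev(q,g):
    pen=0;log=[];n=0
    for k in range(len(g)//9):
        a=g[9*k:9*k+9];q,p,l=free(q,a[:3],round(a[3],2),int(a[4]));pen+=p;log.append((l,q))
        t=np.round(a[5:8],1);q,p=roll(q,t,.15,int(a[8]));pen+=p;log.append(((t.tolist(),.15,int(a[8])),q));n+=a[4]+a[8]
    return cost(q)[0]+pen+.05*n,log
def rnd(g):return [g.uniform(.15,.6),g.uniform(.1,.6),g.uniform(.25,.7),g.uniform(-.12,0),g.integers(10,20),*g.uniform(-5,5,3),g.integers(8,20)]
def one5(a):
    q,K,tm,seed=a;g=np.random.default_rng(seed);T0=time.time();el=[]
    sc=np.array([.05,.05,.05,.02,1,.7,.7,.7,1.]*K);lo=np.array([.1,-.2,.2,-.15,6,-5,-5,-5,0]*K);hi=np.array([.7,.6,.75,.0,20,5,5,5,20]*K)
    while time.time()-T0<tm:
        if time.time()-T0<tm*.3:n=np.array(sum([rnd(g) for _ in range(K)],[]))
        else:
            e=np.array(el[g.integers(len(el))][1]);f=np.array(el[g.integers(len(el))][1]);n=e+g.uniform(0,.7)*(f-e)+g.normal(0,1,9*K)*sc*g.choice([.2,1,2.5])*(g.random(9*K)<.5)
        n=np.clip(n,lo,hi);n[4::9]=np.round(n[4::9]);n[8::9]=np.round(n[8::9]);c,l=ev(q,n)
        el=sorted(el+[(c,n,l)],key=lambda e:e[0])[:12]
    return el[0]
if __name__=="__main__":
    q=now if len(sys.argv)<3 else np.array([float(x) for x in sys.argv[2].split(',')])
    with Pool(4) as pool:r=pool.map(one5,[(q,K,float(sys.argv[1]),s) for s,K in enumerate((1,2,2,3))])
    for c,n,l in r:
        print(round(c,2))
        for (t,w,m),x in l:P,T,_=fj(x);print("  ",t,w,m,np.round(x,1),np.round(P,3),"z",np.round(T[:,2],3))
E
timeout 300 python3 s5.py 120
```

```text
2026-12-02 17:32:45.167529028 +0000
Wed Dec  2 17:57:59 UTC 2026
47.89
   [-3.8, 3.5, -0.4] -0.14 18 [ 49.   -3.6  76.6 -11.5  71.6 138.3] [0.453 0.544 0.562] z [ 0.519  0.309 -0.797]
   [-0.1, -3.6, -1.1] 0.15 18 [ 29.8  -7.2  95.4  53.8  39.2 153.6] [0.537 0.598 0.566] z [ 0.428  0.834 -0.348]
34.02
   [-4.0, 2.8, 0.1] -0.12 19 [ 38.2   7.9  66.5  -4.8  68.7 141.3] [0.597 0.536 0.546] z [ 0.519  0.309 -0.797]
   [-1.6, -3.6, -0.2] 0.15 10 [ 27.8   6.5  77.1  29.6  53.3 153.6] [0.629 0.573 0.517] z [ 0.409  0.664 -0.626]
   [-1.6, 1.4, -0.8] -0.07 19 [ 65.7 -32.8 115.7  -7.9  46.3 126.5] [0.202 0.555 0.461] z [ 0.409  0.664 -0.626]
   [0.2, -3.7, -1.7] 0.15 16 [ 31.7 -40.4 120.3  57.3  56.  153.6] [0.255 0.528 0.552] z [ 0.169  0.924 -0.342]
34.72
   [-3.6, 2.3, -0.4] -0.13 19 [ 31.4  -3.7  72.4  -0.4  74.2 123.4] [0.564 0.434 0.602] z [ 0.519  0.309 -0.797]
   [-1.9, -4.2, 1.5] 0.15 11 [ 28.6   3.2  86.   30.2  48.6 153.6] [0.602 0.563 0.46 ] z [ 0.408  0.652 -0.639]
   [-2.5, 1.5, -1.5] -0.07 14 [ 71.8 -31.2 109.4 -11.6  53.1 153.6] [0.16  0.565 0.507] z [ 0.386  0.661 -0.643]
   [0.4, -2.8, -0.6] 0.15 13 [ 37.5 -27.1 111.4  55.9  48.5 153.6] [0.301 0.594 0.559] z [ 0.179  0.919 -0.352]
35.16
   [-2.9, 2.9, -0.0] -0.15 16 [ 32.4 -25.4 110.5  -1.1  57.8 128.6] [0.449 0.371 0.408] z [ 0.519  0.309 -0.797]
   [0.7, -4.4, 1.5] 0.15 9 [ 25.7   2.3  92.1  27.6  45.9 153.6] [0.617 0.509 0.394] z [ 0.437  0.58  -0.688]
   [-2.8, 1.7, -1.2] -0.07 15 [ 71.1 -26.4 114.  -13.7  48.4 153.6] [0.177 0.575 0.415] z [ 0.392  0.599 -0.698]
   [1.1, -2.3, -1.4] 0.15 14 [ 28.8 -28.9 112.6  55.4  56.1 153.6] [0.338 0.54  0.541] z [ 0.203  0.891 -0.407]
   [1.0, -1.0, -1.5] -0.04 14 [ -8.3 -18.4  93.6  65.7  91.9 110.3] [0.489 0.32  0.652] z [ 0.203  0.891 -0.407]
   [-0.7, 1.4, -1.0] 0.15 11 [-42.7 -27.4 119.5  65.1 119.2 153.6] [0.372 0.129 0.485] z [ 0.17   0.922 -0.349]
```

>>> {"api": "jog_arm", "payload": {
  "increments": [
    {"translation": [-4,2.8,0.1],"twist": -0.12},
    {"translation": [-8,5.6,0.2],"twist": -0.24},
    {"translation": [-12,8.4,0.3],"twist": -0.36},
    {"translation": [-16,11.2,0.4],"twist": -0.48},
    {"translation": [-20,14,0.5],"twist": -0.6},
    {"translation": [-24,16.8,0.6],"twist": -0.72},
    {"translation": [-28,19.6,0.7],"twist": -0.84},
    {"translation": [-32,22.4,0.8],"twist": -0.96},
    {"translation": [-36,25.2,0.9],"twist": -1.08},
    {"translation": [-40,28,1],"twist": -1.2},
    {"translation": [-44,30.8,1.1],"twist": -1.32},
    {"translation": [-48,33.6,1.2],"twist": -1.44},
    {"translation": [-52,36.4,1.3],"twist": -1.56},
    {"translation": [-56,39.2,1.4],"twist": -1.68},
    {"translation": [-60,42,1.5],"twist": -1.8},
    {"translation": [-64,44.8,1.6],"twist": -1.92},
    {"translation": [-68,47.6,1.7],"twist": -2.04},
    {"translation": [-72,50.4,1.8],"twist": -2.16},
    {"translation": [-76,53.2,1.9],"twist": -2.28}
  ]
}}

```text
time_s: 12.45
tool_pos: [0.5948, 0.5395, 0.5471]
orientation: [[0.851, -0.095, 0.516], [-0.29, -0.905, 0.312], [0.437, -0.416, -0.798]]
wrist_force: [0.9, -0.3, 1.1]
grip_width: 1.002
grasp_force: 0.0
```

>>> {"api": "jog_arm", "payload": {
  "increments": [
    {"translation": [-1.6,-3.6,-0.2],"twist": 0.15},
    {"translation": [-3.2,-7.2,-0.4],"twist": 0.3},
    {"translation": [-4.8,-10.8,-0.6],"twist": 0.45},
    {"translation": [-6.4,-14.4,-0.8],"twist": 0.6},
    {"translation": [-8,-18,-1],"twist": 0.75},
    {"translation": [-9.6,-21.6,-1.2],"twist": 0.9},
    {"translation": [-11.2,-25.2,-1.4],"twist": 1.05},
    {"translation": [-12.8,-28.8,-1.6],"twist": 1.2},
    {"translation": [-14.4,-32.4,-1.8],"twist": 1.35},
    {"translation": [-16,-36,-2],"twist": 1.5}
  ]
}}

```text
time_s: 13.45
tool_pos: [0.6273, 0.5748, 0.5203]
orientation: [[0.765, -0.499, 0.406], [-0.623, -0.416, 0.662], [-0.161, -0.76, -0.63]]
wrist_force: [-0.7, 1.0, -0.6]
grip_width: 0.998
grasp_force: 0.0
```

```bash
export OMP_NUM_THREADS=1; cat > nxt.py <<'E'
from h import *
from s5 import *
s=st();q=np.array(s["joint_pos"],float)
for t,w,n in (([-1.6,1.4,-.8],-.07,19),([.2,-3.7,-1.7],.15,16)):
    q,p=roll(q,t,w,n);P,T,_=fj(q);print(np.round(q,1),np.round(P,3),"z",np.round(T[:,2],3),round(p,2))
E
python3 nxt.py; date
```

```text
13.45 tcp [0.6273 0.5748 0.5203] x [ 0.765 -0.623 -0.161] z [ 0.406  0.662 -0.63 ] F [-0.7  1.  -0.6] M [-0.3   0.17 -0.02] w 0.998 g 0.0 q [ 28.1   6.6  76.5  29.1  53.8 153.6]
[ 65.6 -33.1 115.6  -7.6  47.  125.5] [0.2   0.553 0.462] z [ 0.406  0.662 -0.63 ] 0
[ 30.5 -41.4 120.2  56.7  58.  153.6] [0.254 0.519 0.554] z [ 0.166  0.921 -0.354] 0.67
Wed Dec  2 18:01:02 UTC 2026
```

Model predicts superbly. Continue as planned.

>>> {"api": "jog_arm", "payload": {
  "increments": [
    {"translation": [-1.6,1.4,-0.8],"twist": -0.07},
    {"translation": [-3.2,2.8,-1.6],"twist": -0.14},
    {"translation": [-4.8,4.2,-2.4],"twist": -0.21},
    {"translation": [-6.4,5.6,-3.2],"twist": -0.28},
    {"translation": [-8,7,-4],"twist": -0.35},
    {"translation": [-9.6,8.4,-4.8],"twist": -0.42},
    {"translation": [-11.2,9.8,-5.6],"twist": -0.49},
    {"translation": [-12.8,11.2,-6.4],"twist": -0.56},
    {"translation": [-14.4,12.6,-7.2],"twist": -0.63},
    {"translation": [-16,14,-8],"twist": -0.7},
    {"translation": [-17.6,15.4,-8.8],"twist": -0.77},
    {"translation": [-19.2,16.8,-9.6],"twist": -0.84},
    {"translation": [-20.8,18.2,-10.4],"twist": -0.91},
    {"translation": [-22.4,19.6,-11.2],"twist": -0.98},
    {"translation": [-24,21,-12],"twist": -1.05},
    {"translation": [-25.6,22.4,-12.8],"twist": -1.12},
    {"translation": [-27.2,23.8,-13.6],"twist": -1.19},
    {"translation": [-28.8,25.2,-14.4],"twist": -1.26},
    {"translation": [-30.4,26.6,-15.2],"twist": -1.33}
  ]
}}

```text
time_s: 15.35
tool_pos: [0.1991, 0.5516, 0.4619]
orientation: [[0.665, 0.627, 0.405], [0.261, -0.703, 0.661], [0.699, -0.334, -0.632]]
wrist_force: [0.4, 0.2, -0.1]
grip_width: 0.995
grasp_force: 0.0
```

>>> {"api": "jog_arm", "payload": {
  "increments": [
    {"translation": [0.2,-3.7,-1.7],"twist": 0.15},
    {"translation": [0.4,-7.4,-3.4],"twist": 0.3},
    {"translation": [0.6,-11.1,-5.1],"twist": 0.45},
    {"translation": [0.8,-14.8,-6.8],"twist": 0.6},
    {"translation": [1,-18.5,-8.5],"twist": 0.75},
    {"translation": [1.2,-22.2,-10.2],"twist": 0.9},
    {"translation": [1.4,-25.9,-11.9],"twist": 1.05},
    {"translation": [1.6,-29.6,-13.6],"twist": 1.2},
    {"translation": [1.8,-33.3,-15.3],"twist": 1.35},
    {"translation": [2,-37,-17],"twist": 1.5},
    {"translation": [2.2,-40.7,-18.7],"twist": 1.65},
    {"translation": [2.4,-44.4,-20.4],"twist": 1.8},
    {"translation": [2.6,-48.1,-22.1],"twist": 1.95},
    {"translation": [2.8,-51.8,-23.8],"twist": 2.1},
    {"translation": [3,-55.5,-25.5],"twist": 2.25},
    {"translation": [3.2,-59.2,-27.2],"twist": 2.4}
  ]
}}

```text
time_s: 16.95
tool_pos: [0.2448, 0.5304, 0.5653]
orientation: [[0.794, -0.587, 0.156], [-0.33, -0.2, 0.923], [-0.511, -0.784, -0.352]]
wrist_force: [0.2, 0.5, 0.2]
grip_width: 1.001
grasp_force: 0.0
```

```bash
export OMP_NUM_THREADS=1; cat > chk.py <<'E'
from h import *
from plan import *
s=st();q0=np.array(s["joint_pos"],float);z=np.array(s["orientation"])[:,2]
az=np.degrees(np.arctan2(z[1],z[0]));print("az",az,"beta",np.degrees(np.arcsin(-z[2])))
b=np.array([.583,-.027,.107])
zh=np.array([z[0],z[1],0]);zh/=np.linalg.norm(zh);xt=np.array([zh[1],-zh[0],0]) # tin x after aligning: y_t=zh
y=-xt;T=np.c_[np.cross(y,z),y,z]
for name,g in(("above",b+[0,0,.15]-.08*zh),("pre",b-.1*z),("grasp",b),("lift",b+[0,0,.15])):
    for s_ in(1,-1):
        TT=T@np.diag([s_,s_,1]);q=q0.copy();P,M,_=fj(q);G=g-.006*z
        for i in range(40): 
            P,M,_=fj(q);dp=G-P;r=rv(TT@M.T);a=np.linalg.norm(r);m=np.linalg.norm(dp)
            q=ik(q,P+dp*min(1,.05/max(m,1e-9)),ex(r*min(1,.15/max(a,1e-9)))@M)
        P,M,_=fj(q);print(name,s_,np.round(q,1),np.round(np.linalg.norm(P-G),4),np.round(np.degrees(np.linalg.norm(rv(TT@M.T))),2),"W",np.round(P-Lt*z,3))
E
python3 chk.py
```

```text
16.95 tcp [0.2448 0.5304 0.5653] x [ 0.794 -0.33  -0.511] z [ 0.156  0.923 -0.352] F [0.2 0.5 0.2] M [-0.44  0.09 -0.  ] w 1.001 g 0.0 q [ 32.9 -40.5 118.7  55.5  56.8 153.6]
az 80.38988787613754 beta 20.63584507650852
above 1 [-46.2  28.7  88.1  53.  109.8 139.7] 0.0 0.0 W [ 0.516 -0.424  0.378]
above -1 [-46.2  28.7  88.1  53.  109.8 -40.3] 0.0 0.0 W [ 0.516 -0.424  0.378]
pre 1 [-47.1  39.1  87.2  50.1 104.5 131.4] 0.0 0.0 W [ 0.514 -0.437  0.264]
pre -1 [-47.1  39.1  87.2  50.1 104.5 -48.6] 0.0 0.0 W [ 0.514 -0.437  0.264]
grasp 1 [-40.3  38.3  93.7  54.2  96.8 130.1] 0.0 0.0 W [ 0.529 -0.345  0.228]
grasp -1 [-40.3  38.3  93.7  54.2  96.8 -49.9] 0.0 0.0 W [ 0.529 -0.345  0.228]
lift 1 [-40.3  24.4  94.   56.3 104.6 141.4] 0.0 0.0 W [ 0.529 -0.345  0.378]
lift -1 [-40.3  24.4  94.   56.3 104.6 -38.6] 0.0 0.0 W [ 0.529 -0.345  0.378]
```

```bash
export OMP_NUM_THREADS=1; cat > mv.py <<'E'
from h import *
from plan import *
def info(): 
    s=monitor.observe();return np.array(s["joint_pos"],float),np.array(s["tool_pos"]),np.array(s["orientation"])
def move(g,T=None,n=15,q=None,show=True):
    """grasp-point goal g, orientation T -> tool-frame cm and twist"""
    if q is None:q,P,M=info()
    P,M,_=fj(q);T=M if T is None else T;G=np.array(g)-.006*M[:,2];t=M.T@(G-P)*100;r=rv(M.T@T)
    t=np.round(t,1);w=round(r[2],2);P0=P;qq=q;low=9
    for i in range(n):
        q1,_=roll(qq,[0,0,0],0,0) if 0 else (None,0)
        GG=P0+M@t/100;H=M@rz(w);p,m,_=fj(qq);dp=GG-p;a=rv(H@m.T);qn=ik(qq,p+dp*min(1,.05/max(np.linalg.norm(dp),1e-9)),ex(a*min(1,.15/max(np.linalg.norm(a),1e-9)))@m);qq=qn
        pp,mm,_=fj(qq)
        if show and i%3==2:print("   ",np.round(qq),np.round(pp,3),np.round((pp-Lt*mm[:,2]),3))
    print("cm",t.tolist(),"twist",w,"resid rv",np.round(r[:2],3),"dist",round(float(np.linalg.norm(t)),1),"end err mm",np.round(1e3*np.linalg.norm(fj(qq)[0]-G),1));return qq
E
python3 - <<'E'
from mv import *
q,P,M=info();z=M[:,2];zh=np.array([z[0],z[1],0]);zh/=np.linalg.norm(zh);xt=np.array([zh[1],-zh[0],0]);T=np.c_[np.cross(-xt,z),-xt,z]
q=move([.583,-.027,.257],T,20);q=move([.583,-.027,.109],T,5,q)
E
date
```

```text
[  2. -40. 127.  70.  80. 154.] [0.331 0.406 0.484] [0.282 0.091 0.597]
    [-20. -23. 127.  69.  95. 154.] [0.413 0.271 0.392] [ 0.363 -0.045  0.503]
    [-32.  -3. 117.  62. 100. 149.] [0.484 0.14  0.326] [ 0.431 -0.172  0.445]
    [-38.  17. 101.  57. 103. 142.] [0.554 0.016 0.278] [ 0.501 -0.296  0.397]
    [-40.  24.  94.  56. 105. 141.] [ 0.582 -0.032  0.259] [ 0.529 -0.344  0.378]
    [-40.  24.  94.  56. 105. 141.] [ 0.582 -0.032  0.259] [ 0.529 -0.344  0.378]
cm [60.9, 15.4, -35.9] twist 0.99 resid rv [-0. -0.] dist 72.4 end err mm 0.5
    [-40.  38.  94.  54.  97. 130.] [ 0.582 -0.033  0.111] [ 0.529 -0.345  0.23 ]
cm [13.9, 0.0, 5.2] twist 0.0 resid rv [0. 0.] dist 14.8 end err mm 0.4
Wed Dec  2 18:01:59 UTC 2026
```

>>> {"api": "jog_arm", "payload": {
  "increments": [
    {"translation": [3.8,1,-2.2],"twist": -0.1},
    {"translation": [7.6,1.9,-4.5],"twist": -0.1},
    {"translation": [11.4,2.9,-6.7],"twist": -0.1},
    {"translation": [15.2,3.9,-9],"twist": -0.1},
    {"translation": [19,4.8,-11.2],"twist": -0.1},
    {"translation": [22.8,5.8,-13.5],"twist": 0},
    {"translation": [26.6,6.7,-15.7],"twist": 0.1},
    {"translation": [30.4,7.7,-18],"twist": 0.2},
    {"translation": [34.2,8.7,-20.2],"twist": 0.32},
    {"translation": [38,9.6,-22.4],"twist": 0.44},
    {"translation": [42,10.6,-24.8],"twist": 0.56},
    {"translation": [46,11.6,-27.1],"twist": 0.68},
    {"translation": [50,12.6,-29.5],"twist": 0.8},
    {"translation": [54,13.6,-31.8],"twist": 0.9},
    {"translation": [57.5,14.5,-33.9],"twist": 0.99},
    {"translation": [60.9,15.4,-35.9],"twist": 0.99},
    {"translation": [60.9,15.4,-35.9],"twist": 0.99}
  ]
}}

```text
time_s: 18.65
tool_pos: [0.5843, -0.0347, 0.2585]
orientation: [[-0.059, -0.986, 0.157], [-0.35, 0.168, 0.922], [-0.935, -0.001, -0.355]]
wrist_force: [-0.9, 0.2, 0.3]
grip_width: 0.998
grasp_force: 0.0
```

```bash
export OMP_NUM_THREADS=1; python3 - <<'E'
from mv import *
s=st();im=get_image("top");cv2.imwrite("pics/t2.png",cv2.resize(im[60:330,160:520,::-1],None,fx=2.2,fy=2.2))
move([.583,-.027,.109],None,5)
E
```

```text
18.65 tcp [ 0.5843 -0.0347  0.2585] x [-0.059 -0.35  -0.935] z [ 0.157  0.922 -0.355] F [-0.9  0.2  0.3] M [-0.41  0.07 -0.01] w 0.998 g 0.0 q [-40.3  24.7  93.6  56.2 104.5 141.4]
    [-40.  38.  94.  54.  97. 130.] [ 0.582 -0.032  0.111] [ 0.529 -0.344  0.231]
cm [13.9, 0.2, 5.3] twist 0.0 resid rv [0. 0.] dist 14.9 end err mm 0.3
```

View pics/t2.png

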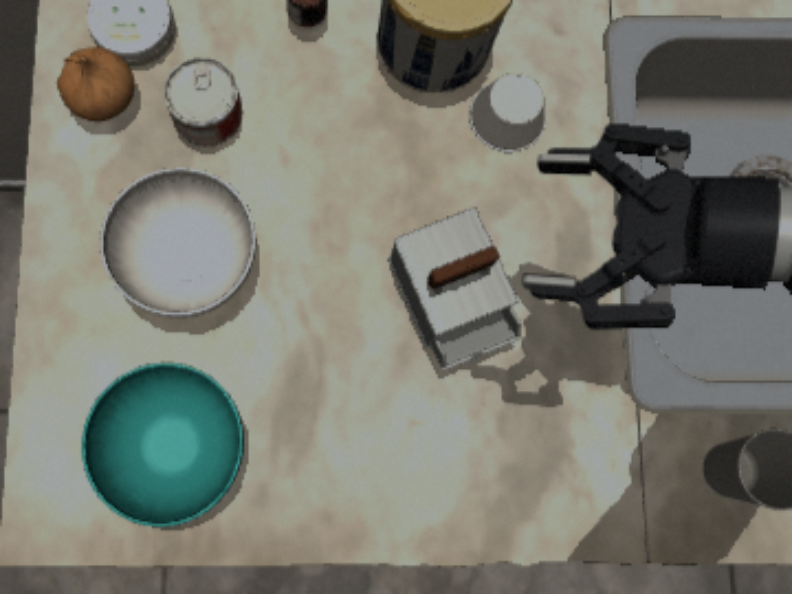

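>>> {"api": "jog_arm", "payload": {
  "increments": [
    {"translation": [3.5,0,1.3],"twist": 0},
    {"translation": [7,0.1,2.7],"twist": 0},
    {"translation": [10,0.1,3.8],"twist": 0},
    {"translation": [12,0.2,4.6],"twist": 0},
    {"translation": [13.2,0.2,5.1],"twist": 0},
    {"translation": [13.9,0.2,5.3],"twist": 0},
    {"translation": [13.9,0.2,5.3],"twist": 0}
  ]
}}

```text
time_s: 19.4
tool_pos: [0.5822, -0.0317, 0.1137]
orientation: [[-0.053, -0.987, 0.155], [-0.353, 0.163, 0.921], [-0.934, -0.005, -0.356]]
wrist_force: [-0.5, 0.3, -0.4]
grip_width: 1.001
grasp_force: 0.0
```

>>> {"api": "jog_arm", "payload": {
  "increments": [
    {"translation": [0,0,0],"twist": 0},
    {"translation": [0,0,0],"twist": 0},
    {"translation": [0,0,0],"twist": 0},
    {"translation": [0,0,0],"twist": 0},
    {"translation": [0,0,0],"twist": 0}
  ],
  "jaw": -0.2,
  "squeeze": 25
}}

```text
time_s: 19.9
tool_pos: [0.5825, -0.0324, 0.1136]
orientation: [[-0.053, -0.986, 0.155], [-0.353, 0.164, 0.921], [-0.934, -0.006, -0.357]]
wrist_force: [2.4, -1.9, 0.9]
grip_width: 0.4
grasp_force: 0.8
```

```bash
export OMP_NUM_THREADS=1; python3 - <<'E'
from mv import *
s=st();a=get_image("top")[90:290,240:520,::-1];b=get_image("scene")[110:310,300:580,::-1];cv2.imwrite("pics/t3.png",cv2.resize(np.vstack([a,b]),None,fx=1.5,fy=1.5))
E
```

```text
19.9 tcp [ 0.5825 -0.0324  0.1136] x [-0.053 -0.353 -0.934] z [ 0.155  0.921 -0.357] F [ 2.4 -1.9  0.9] M [-0.43 -0.02 -0.22] w 0.4 g 0.8126425137743354 q [-40.2  37.7  93.8  54.1  96.8 130.1]
```

View pics/t3.png

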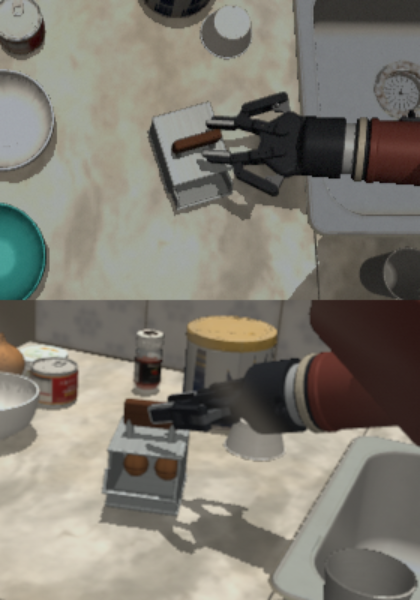

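>>> {"api": "jog_arm", "payload": {
  "increments": [
    {"translation": [0,0,0],"twist": 0},
    {"translation": [0,0,0],"twist": 0},
    {"translation": [0,0,0],"twist": 0},
    {"translation": [0,0,0],"twist": 0},
    {"translation": [0,0,0],"twist": 0},
    {"translation": [0,0,0],"twist": 0}
  ],
  "jaw": -1,
  "squeeze": 40
}}

```text
time_s: 20.6
tool_pos: [0.5818, -0.0318, 0.113]
orientation: [[-0.054, -0.987, 0.154], [-0.352, 0.163, 0.922], [-0.934, -0.004, -0.356]]
wrist_force: [-2.4, 0.8, 0.5]
grip_width: 0.151
grasp_force: 41.4
```

```bash
export OMP_NUM_THREADS=1; date; python3 - <<'E'
from mv import *
s=st();a=get_image("top")[90:290,240:520,::-1];b=get_image("scene")[110:310,300:580,::-1];cv2.imwrite("pics/t4.png",cv2.resize(np.vstack([a,b]),None,fx=1.5,fy=1.5))
E
```

```text
Wed Dec  2 18:02:51 UTC 2026
20.6 tcp [ 0.5818 -0.0318  0.113 ] x [-0.054 -0.352 -0.934] z [ 0.154  0.922 -0.356] F [-2.4  0.8  0.5] M [-0.43  0.16  0.2 ] w 0.151 g 41.38876676559448 q [-40.1  37.7  93.9  54.1  96.9 130.1]
```

View pics/t4.png

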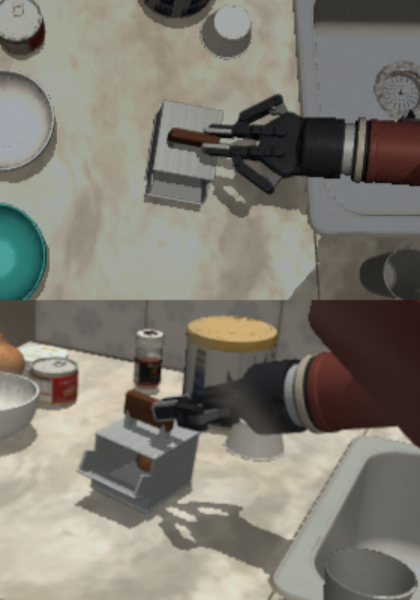

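```bash
export OMP_NUM_THREADS=1; cat > pour.py <<'E'
from mv import *
a=ray("top",338,220,.038);b=ray("top",376.7,225.3,.038);e=ray("top",352,178.7,.115);print("lip",a,b,(a+b)/2,"bar end",e)
q,P,M=info();g=P+.006*M[:,2];z=M[:,2];zh=np.array([z[0],z[1],0]);zh/=np.linalg.norm(zh);xt=np.array([zh[1],-zh[0],0])
o=((a+b)/2+.075*xt);o[2]=0;print("origin est",o,"yaw from lip",np.degrees(np.arctan2(*(a-b)[[1,0]])),"zh",np.degrees(np.arctan2(zh[1],zh[0])),"bar-end origin",e-.033*zh)
lip=o+np.r_[-.075*xt[:2],.038]-g
print("lip rel grip",lip)
bowl=np.array([.618,.238])
for th in(0,16,20,25,32,36,42,49,55,60):
    Rt=ex(-np.radians(th)*z);l=Rt@lip;c=Rt@-xt;u=Rt@[0,0,1.];bot=min((Rt@(o-g+x*xt+y*zh))[2] for x in(-.045,.055) for y in(-.042,.042))
    print(th,"tilt",round(float(np.degrees(np.arcsin(-c[2]))),1),"lip",np.round(l,3),"dir",np.round(c,2),"roll",round(float(np.degrees(np.arcsin((Rt@zh)[2]))),1),"low",round(float(bot),3))
E
python3 pour.py
```

```text
lip [0.51521015 0.03268061 0.038     ] [ 0.5036987  -0.05081714  0.038     ] [ 0.50945442 -0.00906826  0.038     ] bar end [0.58764398 0.0098393  0.115     ]
origin est [ 0.58342779 -0.0214352   0.        ] yaw from lip 82.15037480614114 zh 80.50901046745832 bar-end origin [ 0.58220253 -0.02270898  0.115     ]
lip rel grip [-0.07333441  0.01724522 -0.07288535]
0 tilt -0.0 lip [-0.073  0.017 -0.073] dir [-0.99  0.16  0.  ] roll 0.0 low -0.111
16 tilt 14.9 lip [-0.053  0.007 -0.09 ] dir [-0.96  0.06 -0.26] roll -0.7 low -0.119
20 tilt 18.6 lip [-0.048  0.005 -0.093] dir [-0.95  0.03 -0.32] roll -1.2 low -0.12
25 tilt 23.3 lip [-0.04   0.002 -0.097] dir [-0.92  0.   -0.39] roll -1.8 low -0.121
32 tilt 29.7 lip [-0.029 -0.001 -0.101] dir [-0.87 -0.05 -0.5 ] roll -2.9 low -0.121
36 tilt 33.3 lip [-0.023 -0.003 -0.102] dir [-0.83 -0.07 -0.55] roll -3.6 low -0.12
42 tilt 38.7 lip [-0.012 -0.005 -0.104] dir [-0.77 -0.11 -0.63] roll -4.9 low -0.118
49 tilt 44.8 lip [-0.    -0.007 -0.105] dir [-0.69 -0.16 -0.71] roll -6.6 low -0.115
55 tilt 49.9 lip [ 0.01  -0.009 -0.104] dir [-0.61 -0.19 -0.77] roll -8.2 low -0.111
60 tilt 54.0 lip [ 0.019 -0.01  -0.103] dir [-0.54 -0.22 -0.81] roll -9.6 low -0.107
```

>>> {"api": "jog_arm", "payload": {
  "increments": [
    {"translation": [-0.3,0,-0.1],"twist": 0},
    {"translation": [-1,0,-0.4],"twist": 0},
    {"translation": [-2.2,0,-0.8],"twist": 0},
    {"translation": [-3.6,0,-1.4],"twist": 0},
    {"translation": [-5,0,-1.9],"twist": 0},
    {"translation": [-6.5,0,-2.5],"twist": 0},
    {"translation": [-8,0,-3],"twist": 0},
    {"translation": [-9.5,0,-3.6],"twist": 0},
    {"translation": [-11,0,-4.2],"twist": 0},
    {"translation": [-12.5,0,-4.8],"twist": 0},
    {"translation": [-13.5,0,-5.1],"twist": 0},
    {"translation": [-14,0,-5.3],"twist": 0},
    {"translation": [-14,0,-5.3],"twist": 0}
  ],
  "squeeze": 70
}}

```text
time_s: 22.0
tool_pos: [0.5816, -0.0316, 0.2635]
orientation: [[-0.053, -0.987, 0.155], [-0.353, 0.164, 0.921], [-0.934, -0.006, -0.357]]
wrist_force: [-0.2, 0.6, -3.6]
grip_width: 0.145
grasp_force: 71.0
```

```bash
export OMP_NUM_THREADS=1; python3 - <<'E'
from mv import *
q=move([.66,.246,.23],None,9)
for w in(-.28,-.86,-.96):
    x,_=roll(q,[0,0,0],w/20,20);print(np.round(x,1),np.round(fj(x)[0],3))
E
```

```text
[-27.  22.  99.  63.  93. 145.] [0.623 0.112 0.247] [ 0.57  -0.2    0.367]
    [-14.  24.  98.  70.  83. 148.] [0.659 0.24  0.232] [ 0.607 -0.072  0.353]
    [-14.  24.  98.  70.  83. 148.] [0.659 0.24  0.232] [ 0.607 -0.072  0.353]
cm [-7.1, -3.2, 27.3] twist 0.0 resid rv [0. 0.] dist 28.4 end err mm 0.6
[-14.2  24.2  97.6  69.8  82.9 132.2] [0.659 0.24  0.232]
[-14.2  24.2  97.6  69.8  82.9  99. ] [0.659 0.24  0.232]
[-14.2  24.2  97.6  69.8  82.9  93.3] [0.659 0.24  0.232]
```

>>> {"api": "jog_arm", "payload": {
  "increments": [
    {"translation": [-0.1,0,0.3],"twist": 0},
    {"translation": [-0.3,-0.1,1.2],"twist": 0},
    {"translation": [-0.7,-0.3,2.7],"twist": 0},
    {"translation": [-1.2,-0.5,4.6],"twist": 0},
    {"translation": [-1.8,-0.8,6.9],"twist": 0},
    {"translation": [-2.4,-1.1,9.3],"twist": 0},
    {"translation": [-3.1,-1.4,11.8],"twist": 0},
    {"translation": [-3.7,-1.7,14.3],"twist": 0},
    {"translation": [-4.4,-2,16.8],"twist": 0},
    {"translation": [-5,-2.3,19.3],"twist": 0},
    {"translation": [-5.6,-2.5,21.7],"twist": 0},
    {"translation": [-6.2,-2.8,23.9],"twist": 0},
    {"translation": [-6.7,-3,25.7],"twist": 0},
    {"translation": [-7,-3.1,26.8],"twist": 0},
    {"translation": [-7.1,-3.2,27.3],"twist": 0},
    {"translation": [-7.1,-3.2,27.3],"twist": 0},
    {"translation": [-7.1,-3.2,27.3],"twist": 0}
  ]
}}

```text
time_s: 23.7
tool_pos: [0.6591, 0.2395, 0.232]
orientation: [[-0.054, -0.986, 0.155], [-0.352, 0.164, 0.921], [-0.934, -0.005, -0.357]]
wrist_force: [0.2, 0.0, -3.2]
grip_width: 0.139
grasp_force: 71.0
```

>>> {"api": "jog_arm", "payload": {
  "increments": [
    {"translation": [0,0,0],"twist": -0.02},
    {"translation": [0,0,0],"twist": -0.04},
    {"translation": [0,0,0],"twist": -0.06},
    {"translation": [0,0,0],"twist": -0.08},
    {"translation": [0,0,0],"twist": -0.1},
    {"translation": [0,0,0],"twist": -0.12},
    {"translation": [0,0,0],"twist": -0.14},
    {"translation": [0,0,0],"twist": -0.16},
    {"translation": [0,0,0],"twist": -0.18},
    {"translation": [0,0,0],"twist": -0.2},
    {"translation": [0,0,0],"twist": -0.22},
    {"translation": [0,0,0],"twist": -0.24},
    {"translation": [0,0,0],"twist": -0.26},
    {"translation": [0,0,0],"twist": -0.28}
  ]
}}

```text
time_s: 25.1
tool_pos: [0.6591, 0.2398, 0.232]
orientation: [[0.222, -0.963, 0.155], [-0.384, 0.059, 0.921], [-0.896, -0.264, -0.356]]
wrist_force: [-0.6, 0.7, -2.8]
grip_width: 0.145
grasp_force: 70.9
```

>>> {"api": "jog_arm", "payload": {
  "increments": [
    {"translation": [0,0,0],"twist": 0},
    {"translation": [0,0,0],"twist": 0},
    {"translation": [0,0,0],"twist": 0},
    {"translation": [0,0,0],"twist": 0},
    {"translation": [0,0,0],"twist": 0},
    {"translation": [0,0,0],"twist": 0},
    {"translation": [0,0,0],"twist": 0},
    {"translation": [0,0,0],"twist": 0},
    {"translation": [0,0,0],"twist": 0},
    {"translation": [0,0,0],"twist": 0},
    {"translation": [0,0,0],"twist": 0},
    {"translation": [0,0,0],"twist": 0},
    {"translation": [0,0,0],"twist": 0},
    {"translation": [0,0,0],"twist": 0}
  ]
}}

```text
time_s: 26.5
tool_pos: [0.6591, 0.2398, 0.2321]
orientation: [[0.221, -0.963, 0.155], [-0.384, 0.06, 0.921], [-0.897, -0.263, -0.356]]
wrist_force: [0.1, -0.2, -3.4]
grip_width: 0.144
grasp_force: 71.0
```

```bash
export OMP_NUM_THREADS=1; date; python3 - <<'E'
from mv import *
s=st();a=get_image("top")[90:330,160:480,::-1];b=get_image("scene")[80:320,200:520,::-1];cv2.imwrite("pics/t5.png",cv2.resize(np.hstack([a,b]),None,fx=1.25,fy=1.25))
E
```

```text
Wed Dec  2 18:04:06 UTC 2026
26.5 tcp [0.6591 0.2398 0.2321] x [ 0.221 -0.384 -0.897] z [ 0.155  0.921 -0.356] F [ 0.1 -0.2 -3.4] M [-0.99  0.27 -0.03] w 0.144 g 70.96175909042358 q [-14.2  24.2  97.7  69.8  82.9 132.2]
```

View pics/t5.png

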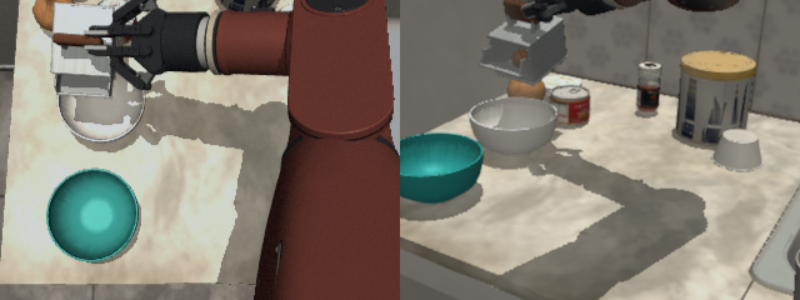

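>>> {"api": "jog_arm", "payload": {
  "increments": [
    {"translation": [0.3,0.1,0.1],"twist": -0.015},
    {"translation": [0.7,0.2,0.3],"twist": -0.03},
    {"translation": [1.1,0.3,0.4],"twist": -0.05},
    {"translation": [1.5,0.4,0.6],"twist": -0.07},
    {"translation": [1.8,0.5,0.7],"twist": -0.09},
    {"translation": [1.8,0.5,0.7],"twist": -0.11},
    {"translation": [1.8,0.5,0.7],"twist": -0.13},
    {"translation": [1.8,0.5,0.7],"twist": -0.15},
    {"translation": [1.8,0.5,0.7],"twist": -0.17},
    {"translation": [1.8,0.5,0.7],"twist": -0.19},
    {"translation": [1.8,0.5,0.7],"twist": -0.21},
    {"translation": [1.8,0.5,0.7],"twist": -0.23},
    {"translation": [1.8,0.5,0.7],"twist": -0.25},
    {"translation": [1.8,0.5,0.7],"twist": -0.27},
    {"translation": [1.8,0.5,0.7],"twist": -0.29},
    {"translation": [1.8,0.5,0.7],"twist": -0.31},
    {"translation": [1.8,0.5,0.7],"twist": -0.33},
    {"translation": [1.8,0.5,0.7],"twist": -0.35}
  ]
}}

```text
time_s: 28.4
tool_pos: [0.6594, 0.2396, 0.2122]
orientation: [[0.539, -0.828, 0.155], [-0.381, -0.076, 0.921], [-0.751, -0.556, -0.356]]
wrist_force: [0.4, -0.1, -2.7]
grip_width: 0.144
grasp_force: 71.0
```

>>> {"api": "jog_arm", "payload": {
  "increments": [
    {"translation": [0,0,0],"twist": -0.02},
    {"translation": [0,0,0],"twist": -0.04},
    {"translation": [0,0,0],"twist": -0.06},
    {"translation": [0,0,0],"twist": -0.08},
    {"translation": [0,0,0],"twist": -0.1},
    {"translation": [0,0,0],"twist": -0.12},
    {"translation": [0,0,0],"twist": -0.14},
    {"translation": [0,0,0],"twist": -0.16},
    {"translation": [0,0,0],"twist": -0.18},
    {"translation": [0,0,0],"twist": -0.2},
    {"translation": [0,0,0],"twist": -0.22},
    {"translation": [0,0,0],"twist": -0.24},
    {"translation": [0,0,0],"twist": -0.26},
    {"translation": [0,0,0],"twist": -0.28},
    {"translation": [0,0,0],"twist": -0.28},
    {"translation": [0,0,0],"twist": -0.28},
    {"translation": [0,0,0],"twist": -0.28},
    {"translation": [0,0,0],"twist": -0.28},
    {"translation": [0,0,0],"twist": -0.28},
    {"translation": [0,0,0],"twist": -0.28}
  ]
}}

```text
time_s: 30.4
tool_pos: [0.6593, 0.2396, 0.2121]
orientation: [[0.746, -0.648, 0.155], [-0.346, -0.178, 0.921], [-0.57, -0.741, -0.356]]
wrist_force: [0.2, 0.1, -2.1]
grip_width: 0.144
grasp_force: 71.0
```

```bash
export OMP_NUM_THREADS=1; date; python3 - <<'E'
from mv import *
s=st();a=get_image("top")[90:330,160:480,::-1];b=get_image("scene")[80:320,200:520,::-1];cv2.imwrite("pics/t6.png",cv2.resize(np.hstack([a,b]),None,fx=1.25,fy=1.25))
E
```

```text
Wed Dec  2 18:04:35 UTC 2026
30.4 tcp [0.6593 0.2396 0.2121] x [ 0.746 -0.346 -0.57 ] z [ 0.155  0.921 -0.356] F [ 0.2  0.1 -2.1] M [-0.87  0.27  0.02] w 0.144 g 70.98679304122925 q [-14.2  26.   97.8  70.   82.2  94.3]
```

View pics/t6.png

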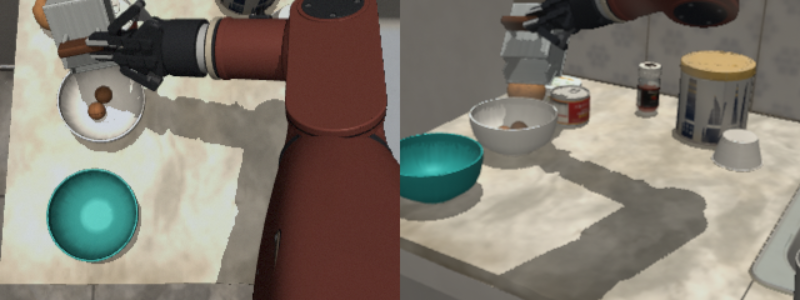

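>>> {"api": "jog_arm", "payload": {
  "increments": [
    {"translation": [-0.5,-0.7,-0.3],"twist": 0.03},
    {"translation": [-1.1,-1.4,-0.7],"twist": 0.08},
    {"translation": [-1.7,-2.2,-1.1],"twist": 0.15},
    {"translation": [-2.3,-3,-1.5],"twist": 0.23},
    {"translation": [-2.3,-3,-1.5],"twist": 0.31},
    {"translation": [-2.3,-3,-1.5],"twist": 0.39},
    {"translation": [-2.3,-3,-1.5],"twist": 0.47},
    {"translation": [-2.3,-3,-1.5],"twist": 0.55},
    {"translation": [-2.3,-3,-1.5],"twist": 0.63},
    {"translation": [-2.3,-3,-1.5],"twist": 0.71},
    {"translation": [-2.3,-3,-1.5],"twist": 0.79},
    {"translation": [-2.3,-3,-1.5],"twist": 0.86},
    {"translation": [-2.3,-3,-1.5],"twist": 0.91},
    {"translation": [-2.3,-3,-1.5],"twist": 0.91},
    {"translation": [-2.3,-3,-1.5],"twist": 0.91}
  ]
}}

```text
time_s: 32.0
tool_pos: [0.6593, 0.2391, 0.2528]
orientation: [[-0.052, -0.987, 0.155], [-0.353, 0.163, 0.921], [-0.934, -0.006, -0.356]]
wrist_force: [-0.4, 0.1, -2.8]
grip_width: 0.145
grasp_force: 71.0
```

```bash
export OMP_NUM_THREADS=1; date; python3 - <<'E'
from mv import *
s=st();q=move([.583,-.026,.2],None,9);M=fj(q)[1];print("down 8cm:",np.round(M.T@[0,0,-8.5],2))
E
```

```text
Wed Dec  2 18:04:54 UTC 2026
32.0 tcp [0.6593 0.2391 0.2528] x [-0.052 -0.353 -0.934] z [ 0.155  0.921 -0.356] F [-0.4  0.1 -2.8] M [-0.92  0.13 -0.01] w 0.145 g 70.99728226661682 q [-14.2  22.5  97.4  69.5  83.6 150.1]
    [-28.  24.  99.  62.  93. 143.] [0.619 0.097 0.226] [ 0.566 -0.214  0.347]
    [-40.  29.  95.  55. 101. 137.] [ 0.582 -0.032  0.202] [ 0.53  -0.343  0.323]
    [-40.  29.  95.  55. 101. 137.] [ 0.582 -0.032  0.202] [ 0.53  -0.343  0.323]
cm [14.6, 3.2, -24.4] twist 0.0 resid rv [0. 0.] dist 28.6 end err mm 0.3
down 8cm: [7.94 0.05 3.03]
```

>>> {"api": "jog_arm", "payload": {
  "increments": [
    {"translation": [0.3,0,-0.5],"twist": 0},
    {"translation": [1,0.2,-1.7],"twist": 0},
    {"translation": [2,0.4,-3.5],"twist": 0},
    {"translation": [3.4,0.7,-5.7],"twist": 0},
    {"translation": [5,1.1,-8.3],"twist": 0},
    {"translation": [6.6,1.5,-11],"twist": 0},
    {"translation": [8.2,1.8,-13.7],"twist": 0},
    {"translation": [9.8,2.1,-16.4],"twist": 0},
    {"translation": [11.3,2.4,-19],"twist": 0},
    {"translation": [12.7,2.8,-21.2],"twist": 0},
    {"translation": [13.8,3,-23],"twist": 0},
    {"translation": [14.4,3.2,-24.1],"twist": 0},
    {"translation": [14.6,3.2,-24.4],"twist": 0},
    {"translation": [14.6,3.2,-24.4],"twist": 0}
  ]
}}

```text
time_s: 33.4
tool_pos: [0.5822, -0.0324, 0.2032]
orientation: [[-0.054, -0.986, 0.156], [-0.352, 0.165, 0.921], [-0.934, -0.005, -0.356]]
wrist_force: [0.6, 0.5, -2.0]
grip_width: 0.143
grasp_force: 71.0
```

>>> {"api": "jog_arm", "payload": {
  "increments": [
    {"translation": [0.7,0,0.3],"twist": 0},
    {"translation": [2,0,0.8],"twist": 0},
    {"translation": [3.5,0,1.3],"twist": 0},
    {"translation": [5,0,1.9],"twist": 0},
    {"translation": [6.2,0,2.4],"twist": 0},
    {"translation": [7.1,0,2.7],"twist": 0},
    {"translation": [7.6,0,2.9],"twist": 0},
    {"translation": [7.9,0,3],"twist": 0},
    {"translation": [8.0,0,3.05],"twist": 0},
    {"translation": [8.0,0,3.05],"twist": 0},
    {"translation": [8.0,0,3.05],"twist": 0}
  ]
}}

```text
time_s: 34.5
tool_pos: [0.5828, -0.0323, 0.1181]
orientation: [[-0.053, -0.986, 0.155], [-0.353, 0.164, 0.921], [-0.934, -0.006, -0.357]]
wrist_force: [-0.2, 1.3, -2.1]
grip_width: 0.142
grasp_force: 71.0
```

```bash
export OMP_NUM_THREADS=1; python3 - <<'E'
from mv import *
s=st();M=np.array(s["orientation"]);print(np.round(M.T@[0,0,-1],2))
E
```

```text
34.5 tcp [ 0.5828 -0.0323  0.1181] x [-0.053 -0.353 -0.934] z [ 0.155  0.921 -0.357] F [-0.2  1.3 -2.1] M [-0.94  0.15 -0.01] w 0.142 g 70.98160028457642 q [-40.1  37.3  93.9  54.1  97.1 130.4]
[0.93 0.01 0.36]
```

5 mm to go; creep down.

>>> {"api": "jog_arm", "payload": {
  "increments": [
    {"translation": [0.1,0,0.04],"twist": 0},
    {"translation": [0.2,0,0.08],"twist": 0},
    {"translation": [0.28,0,0.11],"twist": 0},
    {"translation": [0.36,0,0.14],"twist": 0},
    {"translation": [0.44,0,0.17],"twist": 0},
    {"translation": [0.48,0,0.18],"twist": 0},
    {"translation": [0.48,0,0.18],"twist": 0},
    {"translation": [0.48,0,0.18],"twist": 0}
  ]
}}

```text
time_s: 35.3
tool_pos: [0.5826, -0.032, 0.113]
orientation: [[-0.053, -0.987, 0.155], [-0.352, 0.163, 0.922], [-0.935, -0.005, -0.356]]
wrist_force: [-0.8, 0.6, 2.5]
grip_width: 0.137
grasp_force: 71.2
```

>>> {"api": "jog_arm", "payload": {
  "increments": [
    {"translation": [0,0,0],"twist": 0},
    {"translation": [0,0,0],"twist": 0},
    {"translation": [0,0,0],"twist": 0}
  ],
  "squeeze": 20
}}

```text
time_s: 35.6
tool_pos: [0.5826, -0.032, 0.113]
orientation: [[-0.053, -0.987, 0.155], [-0.352, 0.163, 0.922], [-0.935, -0.005, -0.356]]
wrist_force: [-1.0, 0.9, 5.8]
grip_width: 0.143
grasp_force: 71.3
```

>>> {"api": "jog_arm", "payload": {
  "increments": [
    {"translation": [0,0,0],"twist": 0},
    {"translation": [0,0,0],"twist": 0},
    {"translation": [0,0,0],"twist": 0},
    {"translation": [0,0,0],"twist": 0},
    {"translation": [0,0,0],"twist": 0},
    {"translation": [0,0,0],"twist": 0},
    {"translation": [0,0,0],"twist": 0}
  ],
  "jaw": 0.5
}}

```text
time_s: 36.3
tool_pos: [0.5826, -0.0321, 0.1124]
orientation: [[-0.054, -0.986, 0.155], [-0.352, 0.164, 0.921], [-0.934, -0.005, -0.357]]
wrist_force: [-0.1, 0.0, 0.2]
grip_width: 0.753
grasp_force: 0.0
```

>>> {"api": "jog_arm", "payload": {
  "increments": [
    {"translation": [-0.5,0,-0.2],"twist": 0},
    {"translation": [-1.5,0,-0.6],"twist": 0},
    {"translation": [-3,0,-1.2],"twist": 0},
    {"translation": [-5,0,-2],"twist": 0},
    {"translation": [-8,0,-3],"twist": 0},
    {"translation": [-11,0,-4.5],"twist": 0},
    {"translation": [-14,0,-7],"twist": 0},
    {"translation": [-16,0,-9],"twist": 0},
    {"translation": [-17,0,-10],"twist": 0},
    {"translation": [-17,0,-10],"twist": 0},
    {"translation": [-17,0,-10],"twist": 0}
  ]
}}

```text
time_s: 37.4
tool_pos: [0.576, -0.064, 0.3062]
orientation: [[-0.055, -0.986, 0.154], [-0.352, 0.164, 0.921], [-0.934, -0.004, -0.357]]
wrist_force: [1.1, 0.5, -0.4]
grip_width: 0.747
grasp_force: 0.0
```

```bash
export OMP_NUM_THREADS=1; date; python3 - <<'E'
from mv import *
s=st();a=get_image("top")[90:330,160:480,::-1];b=get_image("scene")[80:320,200:520,::-1];cv2.imwrite("pics/t7.png",cv2.resize(np.hstack([a,b]),None,fx=1.25,fy=1.25))
E
```

```text
Wed Dec  2 18:05:44 UTC 2026
37.4 tcp [ 0.576  -0.064   0.3062] x [-0.055 -0.352 -0.934] z [ 0.154  0.921 -0.357] F [ 1.1  0.5 -0.4] M [-0.46  0.09 -0.04] w 0.747 g 0.0 q [-42.7  22.5  90.8  55.9 109.2 144.3]
```

View pics/t7.png

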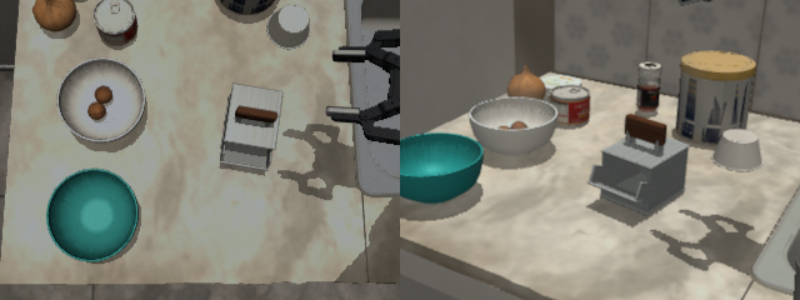

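The tin stands upright and empty, both walnuts are in the white bowl, and the gripper is clear, so I'm handing the job in.

```bash
python3 -c "
from station import ticket
print(ticket.close_job())"
```

```text
the job is handed in; nothing more can be done
None
```

The job is handed in at 37.4 s: the tin was held at about 15° for over a second with no walnut out, then tipped to about 47° so both walnuts rolled into the white bowl, and it now stands upright on the worktop, turned about 32° from how it started, with the bowl where it was and the gripper clear; the turn came from gripping the handle from its end, not from above.

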